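# Unplug the charged scale battery and stack it with the spares

### The job

Pull the battery pack out of the charging dock and lean it on the sloping wooden stand, plug down against the lip, letting it go there so that you can take it another way. Then lay it flat and squarely on top of the pile of spare packs, its plug pointing the same way as theirs. Set it down gently, never dropping it, and leave the pile, the jar, the tin and the brass weight where they are.

Things in the scene. Friction and masses are not known exactly. Their poses are not given: they have to be found in the camera images.
- battery: The pack to move: black brick 120 long, 60 wide, 30 thick (mm), about 0.3 kg, with a grey plug at one end (20 long, 14 thick, 36 wide at its tip). Origin at the centre of the brick; z along the length, away from the plug; y across the width; x through the thickness. Starts upright in the dock, plug down, width along the dock's y.
- battery_plug (a point): Centre of the tip of the battery's plug, 80 mm from the battery's origin along its -z.
- dock: White charging dock, fixed. Origin under its centre, z up. Base 70 (x) x 96 (y) x 34 mm high. Two end walls (y = 33 to 45 mm either side, 30 mm in x) rise to the battery's top end, 154 mm above the counter, so only its two large faces (to dock +x and -x) are free to grip. The plugged-in battery's origin is 94 mm above the dock's origin.
- stand: Wooden stand, fixed, with a steep slope leaning 35 degrees from upright, 44 mm wide, 82 mm long, running down to the stand's +x; a lip 26 mm high, square to the slope, closes its foot. Origin on the counter. A pack leaned there, plug on the lip, has its centre 80 mm up the slope from the foot and 15 mm off it; its upper 58 mm stick out past the slope and it overhangs 8 mm at each side.
- stand_foot (a point): Point where the slope meets the lip, mid-width: 30 mm along x and 16 mm up from the stand's origin. Axes as the stand's (z up, x the horizontal downhill direction).
- board: Flat board fixed to the counter, 190 x 90 x 8 mm, under the pile; origin at the centre of its underside, x along the packs.
- spare1: Lower spare pack of the pile, same make as the battery but lying flat: origin at the centre of its brick, x along its length towards its plug, y across the width, z up through the thickness.
- spare2: Upper spare pack, lying flat on spare1; same shape and axes. The battery goes on top of this one, 30 mm higher.
- jar: Bystander: amber glass jar with a red lid, 72 mm across, 120 mm high; origin at the centre of its underside.
- weight: Bystander: brass scale weight, 52 mm across, 68 mm high; origin at the centre of its underside.
- tin: Bystander: plain steel tin, 68 mm across, 90 mm high; origin at the centre of its underside.
- dock_socket (a point): Mouth of the socket, on the dock's axis, 34 mm up; the socket is 22 mm deep, 17 x 40 mm wide. Two sprung latches hold the plug: a straight upward pull of about 17 N is needed, weight included, and it comes free within 10 mm. The plug clears the base after 22 mm of lift and the end walls' tops after 140 mm.
Things that resemble listed ones, but are neither listed nor needed, are in the scene too. Leave any purple look-alike of the battery alone. Several things have the shape of the stand; the one meant has the colours described above.

How it is judged:
By the outcome, as a careful person would: the job done as asked, in the order asked, and still so for the second after the job is handed in, with the robot touching nothing.
It also fails if it takes over 53 s, if anything falls off the work surface, if the arm or the gripper's body presses on something with over 40 N, if the wrist force passes 120 N, or if a joint passes its speed limit or range.

### The arm

A 7-joint arm with a two-finger parallel gripper is mounted at the origin on the work surface. World frame = base frame: x ahead of the robot, y to its left, z up, the work surface at z = 0. Lengths are in m, angles in rad, forces in N, time in s.
With the tool pointing down it reaches from about 0.35 to 0.9 m from the base axis. Payload 8.1 kg.
Tool frame: the origin (TCP) lies midway between the tips of the shut fingers; the grasp point (between the pads) lies 19 mm behind it; z points along the fingers, y is the direction in which the jaws open and shut (so a half turn about z gives the same grasp; the last joint's range is limited). The gripper opens to 92 mm and grips with 3 to 60 N. Pads are 19 mm wide; open, the fingers measure 130 mm over their backs; the gripper's body (75 mm by 190 mm) begins 47 mm behind the grasp point.
Start: joints at [-1.449, 0.434, 0.025, 1.573, -0.012, 1.134, -0.075], TCP at [0.139, 0.609, 0.227] pointing down, gripper open.
Joint ranges: [-2.62, 2.62], [-0.44, 2.09], [-1.27, 1.32], [0.08, 2.57], [-1.32, 4.46], [0.12, 2], [-2.74, 2.74]. Speed limits (rad/s): [2.22, 2.22, 3.01, 3.01, 3.14, 3.14, 3.14].

### API

Orientations are given as a rotation vector (axis times angle).
In Python, from cell import arm gives the robot as it stands. The module is installed in compiled form; this text tells all that it offers.
- The arm moves only by the tool jog_arm, never from a script. Its argument "increments" is a list of rows, each an object with "slide": the shift along the tool's x, y, z in mm, a list of three; "roll": the turn about the tool's z in rad; "gripper": the opening, from 0 (shut) to 1 (fully open). In form: [{"slide": [x, y, z], "roll": roll, "gripper": gripper}, ...]. A call has exactly 10 rows; each row is the pose to reach, as a shift and turn from the pose commanded when the call began, along the tool's axes at that moment; what a row does not reach only later rows make up. A row lasts 1/12 s, in which the tool goes at most 41.7 mm and 7.16 degrees, less where a joint would pass 70% of its speed; a pose out of reach is approached as far as the arm can. A call with a gripper value outside its range is refused whole. The fingers move at their own pace and stop on an object; "newtons" is the grip in N (left out, the last holds). Time passes only in rows, so rows that repeat a pose let the fingers close, or fill a call up. It gives the time, the measured TCP pose, the force and the opening at its end, in the units of the state.
- arm.observe(): the state, without advancing time (a new reading comes with each control period).
- arm.get_image(name): name is "scene" or "top" or "wrist"; returns a dict with "frame" (420x560x3 uint8, blue, green, red), "depth" (420x560 float32, m along the optical axis (not along the pixel's ray), 0 where there is no reading), "intrinsics" (3x3 intrinsics, pixels), "R" (3x3) and "t" (3): a world point X has camera coordinates R X + t; the wrist camera has in their place "hand_eye" (4x4, takes a point from camera to tool coordinates, whose origin is the TCP and whose axes are the flange's). Camera axes: x right, y down, z forward; pixel columns grow to the right and rows downward; lengths in m; the calibration is good to about 2 mm. A picture is of the moment at which its call begins: read the wrist's pose just before it.
- arm.sign_off(): hands the job in, once; it reports no verdict.
The state is a dict: "clock": time; "joints": joint angles; "dq": joint speeds; "joint_efforts": joint torques, N m; "position": TCP position; "ee_rot": TCP orientation; "force": force on the tool from outside, world axes, zero at the start; "ft_torque": the same for the moment, N m; "width": opening from 0.0 (shut) to 1.0 (fully open).
Only numpy, scipy, OpenCV 4.12 (cv2) and the standard library are available. Lean on these libraries where they do the work, as an engineer would, in place of code of your own. Each camera call takes 0.05 s, during which the arm holds its last target.

## Working session

There is one attempt and no reset: what is moved stays moved. The work goes in short steps, Python scripts to look and compute and a tool call to move; the robot and the scene stay as the last step left them, time stands still between calls to the robot, and variables do not carry over. Pictures are saved under pics/ and viewed, and the job is handed in when it is done.

Besides the shell and the picture viewer there is one more tool, called in YAML: its name, and indented under it one key for each argument. jog_arm: Moves the arm, as the interface text tells. Its arguments: {"type":"object","properties":{"increments":{"type":"array"},"newtons":{"type":"number"}},"required":["increments"]}

```bash
mkdir -p pics
cat > h.py <<'E'
import numpy as np, cv2, pickle
from scipy.spatial.transform import Rotation as Rn
from cell import arm
def snap(name,tag):
    s=arm.observe(); d=arm.get_image(name); cv2.imwrite(f'pics/{tag}.png',d['frame'])
    d=dict(d); d['s']=s
    if 'hand_eye' in d:
        T=np.eye(4);T[:3,:3]=Rn.from_rotvec(s['ee_rot']).as_matrix();T[:3,3]=s['position']
        M=np.linalg.inv(T@d['hand_eye']); d['R']=M[:3,:3]; d['t']=M[:3,3]
    pickle.dump(d,open(f'pics/{tag}.pkl','wb')); return d
def load(tag): return pickle.load(open(f'pics/{tag}.pkl','rb'))
def cloud(d):
    z=d['depth']; K=d['intrinsics']; v,u=np.indices(z.shape)
    c=np.stack([(u-K[0,2])/K[0,0]*z,(v-K[1,2])/K[1,1]*z,z],-1)
    return (c-d['t'])@d['R']   # R^T (c-t)
def ray(d,u,v,h):
    K=d['intrinsics']; r=np.array([(u-K[0,2])/K[0,0],(v-K[1,2])/K[1,1],1.])@d['R']; o=-d['R'].T@d['t']
    return o+r*(h-o[2])/r[2]
def proj(d,X):
    c=d['R']@np.asarray(X,float)+d['t']; p=d['intrinsics']@c; return p[:2]/p[2]
E
python3 - <<'E'
from h import *
for n in ['scene','top','wrist']:
    d=snap(n,n+'0'); print(n,-d['R'].T@d['t'],d['R'][2],(d['depth']>0).mean())
s=arm.observe(); print(s); print(Rn.from_rotvec(s['ee_rot']).as_matrix().round(3))
E
```

```text
scene [ 1.01145003 -0.46284293  0.888814  ] [-0.40498244  0.46230358 -0.78883751] 0.9960501700680272
top [0.51222393 0.01348783 0.8578619 ] [ 0.1039417  -0.01694151 -0.99443909] 0.9959353741496598
wrist [0.07502379 0.62437599 0.38386846] [ 0.24066179 -0.05651224 -0.96896247] 0.9470833333333334
{'clock': 0.15, 'joints': array([-1.44860662,  0.43502463,  0.02497243,  1.57384481, -0.01158236,
        1.13398386, -0.07509806]), 'dq': array([-0.00091163, -0.0021356 , -0.00084521, -0.00295481, -0.00101403,
        0.00093131,  0.00084114]), 'joint_efforts': array([ 1.82944379e-03, -6.68256283e+01,  9.85733271e-01, -3.14692569e+01,
       -6.05878048e-02,  3.93136824e-02,  8.04108754e-05]), 'position': array([0.13928162, 0.60891418, 0.22616577]), 'ee_rot': array([-3.52444326e-01, -3.12175210e+00,  1.75307797e-03]), 'force': array([0.22195289, 0.16421619, 0.21721763]), 'ft_torque': array([ 0.00615863, -0.04461518, -0.05734101]), 'width': 1.0014080190396963}
[[-0.975  0.223 -0.   ]
 [ 0.223  0.975 -0.001]
 [-0.    -0.001 -1.   ]]
```

View pics/scene0.png

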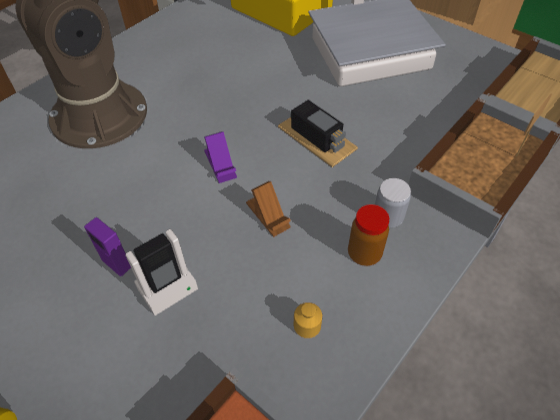

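View pics/top0.png

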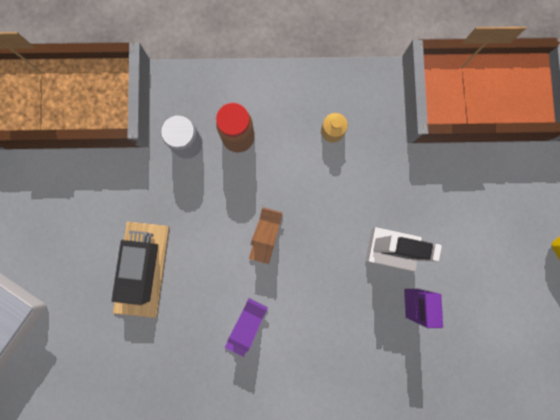

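Run:
```python
from h import *
d=load('top0'); P=cloud(d); f=d['frame']
for u,v in [(137,268),(130,262),(140,237),(140,225),(122,310),(162,232),(267,215),(265,240),(262,258),(398,250),(415,248),(383,242),(435,252),(375,250),(178,130),(233,118),(335,125),(247,320)]:
    print((u,v),P[v,u].round(3),f[v,u])
hs=cv2.cvtColor(f,cv2.COLOR_BGR2HSV)
up=f.copy()
# zoomed views
z=lambda a,b,c,e,n:cv2.imwrite(n,cv2.resize(f[b:e,a:c],None,fx=5,fy=5,interpolation=cv2.INTER_CUBIC))
z(90,210,200,330,'pics/zpile.png'); z(225,190,310,280,'pics/zstand.png'); z(350,210,460,290,'pics/zdock.png')
```

```text
(137, 268) [0.493 0.278 0.069] [133 129 128]
(130, 262) [0.505 0.292 0.069] [132 127 128]
(140, 237) [0.553 0.277 0.059] [121 145 164]
(140, 225) [0.581 0.294 0.009] [119 172 212]
(122, 310) [0.407 0.328 0.009] [104 148 182]
(162, 232) [0.566 0.248 0.009] [119 173 214]
(267, 215) [0.595 0.028 0.026] [ 64  85 120]
(265, 240) [0.542 0.031 0.076] [ 77 112 164]
(262, 258) [0.507 0.04  0.005] [ 65  86 122]
(398, 250) [ 0.517 -0.201  0.155] [52 52 51]
(415, 248) [ 0.52  -0.231  0.154] [57 55 58]
(383, 242) [ 0.533 -0.188  0.11 ] [139 140 145]
(435, 252) [ 0.512 -0.266  0.154] [226 227 232]
(375, 250) [ 0.519 -0.184  0.06 ] [128 129 134]
(178, 130) [0.758 0.197 0.09 ] [226 222 225]
(233, 118) [0.77  0.087 0.121] [ 52  54 201]
(335, 125) [ 0.771 -0.113  0.066] [ 89 173 220]
(247, 320) [0.385 0.071 0.034] [169  73 132]
```

Run:
```python
import cv2,numpy as np
a=cv2.imread('pics/zpile.png');b=cv2.imread('pics/zstand.png');c=cv2.imread('pics/zdock.png')
a=cv2.resize(a,(370,400));b=cv2.resize(b,(378,400))
cv2.imwrite('pics/zz.png',np.hstack([a,b]))
```

```text
(no output)
```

View pics/zz.png

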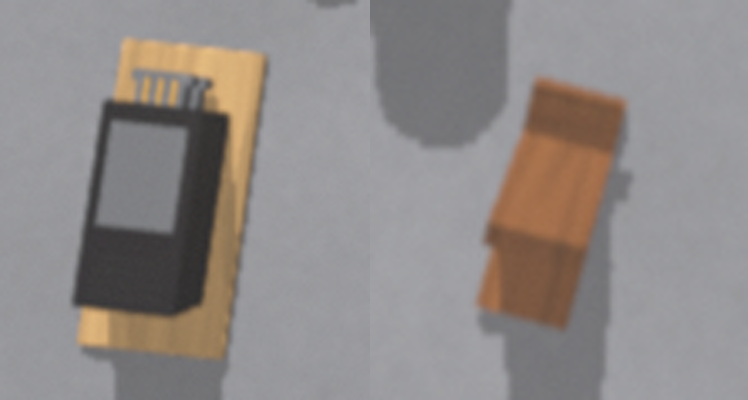

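View pics/zdock.png

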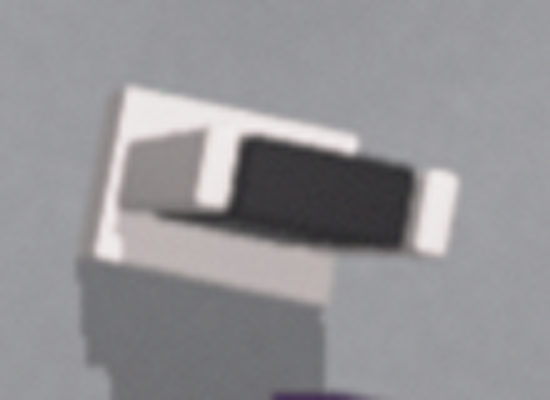

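```bash
cat > fit.py <<'E'
from h import *
def rect(P,box,zr,extra=None):
    m=(P[...,0]>box[0])&(P[...,0]<box[1])&(P[...,1]>box[2])&(P[...,1]<box[3])&(P[...,2]>zr[0])&(P[...,2]<zr[1])
    if extra is not None: m&=extra
    q=P[m]; r=cv2.minAreaRect((q[:,:2]*1000).astype(np.float32)); return len(q),q.mean(0).round(4),tuple(np.round(r[0],1)),tuple(np.round(r[1],1)),round(r[2],1)
E
python3 - <<'E'
from fit import *
for n in ['top0','scene0']:
    d=load(n); P=cloud(d); g=d['frame'].astype(int); 
    sat=g.max(-1)-g.min(-1); bright=g.max(-1)
    print(n)
    print('pile',rect(P,(.40,.62,.2,.36),(.062,.075)))
    print('board',rect(P,(.36,.64,.2,.40),(.005,.0115),sat>30))
    print('docktop batt+walls',rect(P,(.45,.6,-.33,-.12),(.145,.16)))
    print('batt',rect(P,(.45,.6,-.33,-.12),(.148,.16),bright<100))
    print('dockbase',rect(P,(.4,.6,-.33,-.12),(.028,.038),bright>110))
    print('jar',rect(P,(.7,.85,.03,.14),(.112,.13)))
    print('tin',rect(P,(.7,.85,.14,.25),(.083,.1)))
    print('wt',rect(P,(.7,.85,-.17,-.05),(.02,.08)))
    m=(P[...,0]>.48)&(P[...,0]<.63)&(P[...,1]>-.03)&(P[...,1]<.09)&(P[...,2]>.004)&(P[...,2]<.1)&(sat>30)
    q=P[m]; r=cv2.minAreaRect((q[:,:2]*1000).astype(np.float32)); print('stand',len(q),r,q[:,2].max())
    # top ridge: highest pts
    h=q[q[:,2]>q[:,2].max()-.006]; print('ridge',h.mean(0),cv2.minAreaRect((h[:,:2]*1000).astype(np.float32)))
    np.save('pics/st_'+n+'.npy',q)
E
```

```text
top0
pile (2010, array([0.4874, 0.2897, 0.0683]), (np.float64(496.0), np.float64(290.0)), (np.float64(61.5), np.float64(138.0)), 82.9)
board (1562, array([0.4885, 0.2776, 0.0082]), (np.float64(491.1), np.float64(291.2)), (np.float64(91.0), np.float64(189.7)), 82.4)
docktop batt+walls (884, array([ 0.5212, -0.2299,  0.1535]), (np.float64(521.3), np.float64(-230.8)), (np.float64(90.0), np.float64(30.8)), 77.2)
batt (555, array([ 0.5202, -0.2301,  0.1541]), (np.float64(520.4), np.float64(-230.8)), (np.float64(59.8), np.float64(28.3)), 77.0)
dockbase (762, array([ 0.5158, -0.2237,  0.0341]), (np.float64(503.1), np.float64(-233.7)), (np.float64(110.0), np.float64(105.7)), 77.2)
jar (882, array([0.7693, 0.0881, 0.1202]), (np.float64(770.0), np.float64(88.3)), (np.float64(61.8), np.float64(61.8)), 63.5)
tin (811, array([0.7564, 0.1978, 0.0902]), (np.float64(756.7), np.float64(198.1)), (np.float64(61.8), np.float64(61.5)), 13.8)
wt (548, array([ 0.7748, -0.1138,  0.0503]), (np.float64(779.4), np.float64(-116.2)), (np.float64(50.5), np.float64(50.7)), 41.8)
stand 1138 ((554.50732421875, 32.34
[... 875 characters left out ...]
(np.float64(96.0), np.float64(71.6)), 76.7)
jar (769, array([0.77  , 0.0838, 0.1197]), (np.float64(768.5), np.float64(85.3)), (np.float64(60.8), np.float64(63.3)), 32.4)
tin (615, array([0.7564, 0.1941, 0.0897]), (np.float64(756.2), np.float64(196.4)), (np.float64(63.1), np.float64(60.6)), 72.7)
wt (736, array([ 0.7826, -0.125 ,  0.049 ]), (np.float64(778.6), np.float64(-119.3)), (np.float64(49.0), np.float64(51.5)), 40.1)
stand 1235 ((553.6906127929688, 29.994728088378906), (45.721534729003906, 112.1401138305664), 73.96430206298828) 0.08553861901456675
ridge [0.53662826 0.03403403 0.08225362] ((536.6341552734375, 34.66728973388672), (42.67686462402344, 8.605292320251465), 71.65605163574219)
```

Run:
```python
from fit import *
def ax(a): a=np.deg2rad(a); return np.array([np.cos(a),np.sin(a)]),np.array([-np.sin(a),np.cos(a)])
for n in ['top0','scene0']:
    d=load(n); P=cloud(d); print(n)
    # stand slope plane
    q=np.load('pics/st_'+n+'.npy')
    for a in (-16.05,):
        e,w=ax(a); N=np.r_[np.cos(np.deg2rad(35))*e,np.sin(np.deg2rad(35))]; L=np.r_[np.sin(np.deg2rad(35))*-e,np.cos(np.deg2rad(35))]
        o=q@N; hist,b=np.histogram(o,60); k=hist.argmax(); c=np.median(o[abs(o-(b[k]+b[k+1])/2)<.004]); s=abs(o-c)<.002
        qs=q[s]; A=np.c_[qs,np.ones(len(qs))]; ctr=qs.mean(0); nv=np.linalg.svd(qs-ctr)[2][2]; nv*=np.sign(nv[2])
        print('slope n',nv,'lean',np.degrees(np.arcsin(nv[2])),'az',np.degrees(np.arctan2(nv[1],nv[0])),s.sum())
        # lateral
        l=qs[:,:2]@w; print('lat',np.percentile(l,[1,99]),np.percentile(l,[1,99]).mean())
        # lip plane: points with larger o
        lp=q[(o>c+.006)&(o<c+.024)]; t=lp@L; print('lip L',np.percentile(t,[5,25,50,75]),len(lp)); 
        t0=np.median(t[t>np.percentile(t,30)]); 
        print('slope L range',np.percentile(qs@L,[0.5,99.5]), 'c',c)
        for tt in (np.percentile(qs@L,99.5)-.082,np.percentile(t,90)):
            lat=np.percentile(l,[1,99]).mean()
            f=c*N+tt*L+np.r_[lat*w,0]; print(' foot cand',f.round(4))
    # pile
    e,w=ax(-7.3); m=(P[...,0]>.40)&(P[...,0]<.62)&(P[...,1]>.2)&(P[...,1]<.36)&(P[...,2]>.0655)&(P[...,2]<.073)
    p=P[m][:,:2]; u=p@e; v=p@w
    print('pile u',np.percentile(u,[.3,1,99,99.7]),'v',np.percentile(v,[.3,1,99,99.7]))
    c=e*np.percentile(u,[.5,99.5]).mean()+w*np.percentile(v,[.5,99.5]).mean(); print('centre',c)
```

```text
top0
slope n [ 0.78477749 -0.22851399  0.57611253] lean 35.17758092829249 az -16.23467050013659 505
lat [0.16280504 0.20557344] 0.18418924087610494
lip L [-0.30650574 -0.30513958 -0.3042477  -0.30339034] 153
slope L range [-0.30580162 -0.22085226] c 0.46298720229945367
 foot cand [0.5823 0.0241 0.0175]
 foot cand [0.5822 0.0242 0.0177]
pile u [0.38694968 0.38779771 0.50438725 0.50548722] v [0.32051631 0.32122414 0.37931605 0.38030801]
centre [0.487176  0.2908962]
scene0
slope n [ 0.7863258  -0.23086654  0.5730553 ] lean 34.963557290684804 az -16.36232502923224 555
lat [0.15996912 0.20380214] 0.181885628143723
lip L [-0.32641164 -0.32292934 -0.31959424 -0.3036902 ] 180
slope L range [-0.30865713 -0.22073787] c 0.46135952284143583
 foot cand [0.5804 0.0223 0.0166]
 foot cand [0.5805 0.0223 0.0164]
pile u [0.3859187  0.38766899 0.50397451 0.50446429] v [0.31717229 0.31778643 0.37697902 0.37803191]
centre [0.48590537 0.28793275]
```

```bash
cat > g.py <<'E'
from h import *
def show(s=None):
    s=s or arm.observe(); R=Rn.from_rotvec(s['ee_rot']).as_matrix()
    print('t %.2f pos'%s['clock'],(s['position']*1000).round(1),'yaz %.2f'%np.degrees(np.arctan2(R[1,1],R[0,1])),'ztool',R[:,2].round(4),'F',s['force'].round(1),'w %.1f'%(s['width']*92),'q',s['joints'].round(2))
    return s,R
def plan(x,y,z,yaz):
    s,R=show(); d=R.T@(np.array([x,y,z])-s['position'])*1000
    a=np.degrees(np.arctan2(R[1,1],R[0,1])); r=(a-yaz+180)%360-180
    print('slide',d.round(1),'roll',round(np.deg2rad(r),4))
E
python3 -c "
from g import *
plan(.5205,-.232,.225,-13.2)"
```

```text
t 0.15 pos [139.3 608.9 226.2] yaz 77.12 ztool [-1.0e-04 -1.1e-03 -1.0e+00] F [0.2 0.2 0.2] w 92.1 q [-1.45  0.44  0.02  1.57 -0.01  1.13 -0.08]
slide [-559.1 -734.7    2. ] roll 1.5763
```

jog_arm:
  increments:
    - {"slide": [-30, -40, -5], "roll": 0.08, "gripper": 1}
    - {"slide": [-559, -735, 0], "roll": 1.576, "gripper": 1}
    - {"slide": [-559, -735, 0], "roll": 1.576, "gripper": 1}
    - {"slide": [-559, -735, 0], "roll": 1.576, "gripper": 1}
    - {"slide": [-559, -735, 0], "roll": 1.576, "gripper": 1}
    - {"slide": [-559, -735, 0], "roll": 1.576, "gripper": 1}
    - {"slide": [-559, -735, 0], "roll": 1.576, "gripper": 1}
    - {"slide": [-559, -735, 0], "roll": 1.576, "gripper": 1}
    - {"slide": [-559, -735, 0], "roll": 1.576, "gripper": 1}
    - {"slide": [-559, -735, 0], "roll": 1.576, "gripper": 1}
  newtons: 40

```text
clock: 0.98
position: [0.3112, 0.2279, 0.2291]
ee_rot: [-2.066, -2.366, -0.0]
force: [1.7, 0.4, 0.8]
width: 1.0
```

```bash
python3 -c "
from g import *
plan(.5205,-.232,.225,-13.2)"
```

```text
t 0.98 pos [311.2 227.9 229.1] yaz 7.74 ztool [-1.e-04  5.e-04 -1.e+00] F [1.7 0.4 0.8] w 92.0 q [-1.14  0.02  0.38  2.12 -0.01  1.   -0.62]
slide [-483.8  145.5    3.8] roll 0.3654
```

jog_arm:
  increments:
    - {"slide": [-484, 146, 4], "roll": 0.365, "gripper": 1}
    - {"slide": [-484, 146, 4], "roll": 0.365, "gripper": 1}
    - {"slide": [-484, 146, 4], "roll": 0.365, "gripper": 1}
    - {"slide": [-484, 146, 4], "roll": 0.365, "gripper": 1}
    - {"slide": [-484, 146, 4], "roll": 0.365, "gripper": 1}
    - {"slide": [-484, 146, 4], "roll": 0.365, "gripper": 1}
    - {"slide": [-484, 146, 4], "roll": 0.365, "gripper": 1}
    - {"slide": [-484, 146, 4], "roll": 0.365, "gripper": 1}
    - {"slide": [-484, 146, 4], "roll": 0.365, "gripper": 1}
    - {"slide": [-484, 146, 4], "roll": 0.365, "gripper": 1}

```text
clock: 1.82
position: [0.4867, -0.1499, 0.2257]
ee_rot: [-2.455, -1.96, -0.001]
force: [0.3, 0.0, 0.3]
width: 1.004
```

```bash
python3 -c "
from g import *
plan(.5205,-.232,.225,-13.2)"
```

```text
t 1.82 pos [ 486.7 -149.9  225.7] yaz -12.78 ztool [ 2.e-04  3.e-04 -1.e+00] F [0.3 0.  0.3] w 92.3 q [-0.44  0.3   0.81  1.9  -0.25  1.05  0.25]
slide [-72.6  51.1   0.7] roll 0.0073
```

jog_arm:
  increments:
    - {"slide": [-73, 51, 1], "roll": 0.007, "gripper": 1}
    - {"slide": [-73, 51, 1], "roll": 0.007, "gripper": 1}
    - {"slide": [-73, 51, 1], "roll": 0.007, "gripper": 1}
    - {"slide": [-73, 51, 1], "roll": 0.007, "gripper": 1}
    - {"slide": [-73, 51, 1], "roll": 0.007, "gripper": 1}
    - {"slide": [-73, 51, 1], "roll": 0.007, "gripper": 1}
    - {"slide": [-73, 51, 1], "roll": 0.007, "gripper": 1}
    - {"slide": [-73, 51, 1], "roll": 0.007, "gripper": 1}
    - {"slide": [-73, 51, 1], "roll": 0.007, "gripper": 1}
    - {"slide": [-73, 51, 1], "roll": 0.007, "gripper": 1}

```text
clock: 2.65
position: [0.5198, -0.2298, 0.225]
ee_rot: [-2.461, -1.952, -0.001]
force: [0.4, 0.1, -0.3]
width: 1.0
```

```bash
python3 -c "
from fit import *
from g import *
d=snap('wrist','w1'); P=cloud(d); b=d['frame'].max(-1)
print('top',rect(P,(.45,.6,-.33,-.12),(.145,.165)))
print('batt',rect(P,(.45,.6,-.33,-.12),(.145,.165),b<100))
plan(.5205,-.232,.11,-13.2)"
```

```text
top (3610, array([ 0.5223, -0.2247,  0.1531]), (np.float64(521.7), np.float64(-227.3)), (np.float64(79.6), np.float64(31.1)), 76.3)
batt (2776, array([ 0.5211, -0.2305,  0.1535]), (np.float64(520.8), np.float64(-231.9)), (np.float64(59.0), np.float64(29.6)), 76.6)
t 2.70 pos [ 519.8 -230.1  225. ] yaz -13.19 ztool [ 4.e-04  3.e-04 -1.e+00] F [-0.3 -0.   0.4] w 92.1 q [-0.24  0.41  0.8   1.76 -0.33  1.1   0.43]
slide [ -1.8   1.1 115. ] roll 0.0002
```

View pics/w1.png

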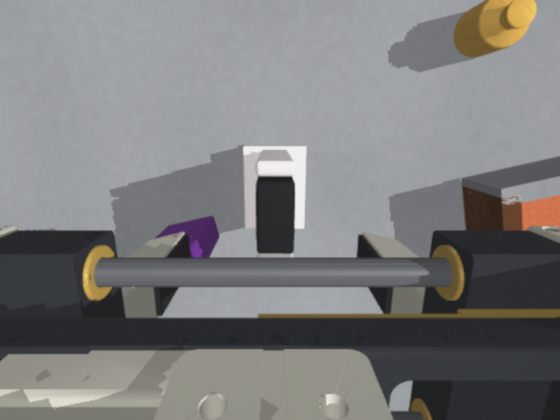

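```bash
python3 -c "
from fit import *
for n in ['top0','scene0','w1']:
    d=load(n);P=cloud(d);hs=cv2.cvtColor(d['frame'],cv2.COLOR_BGR2HSV)
    m=(hs[...,0]>125)&(hs[...,0]<160)&(hs[...,1]>80)&(P[...,1]<-.1)&(P[...,2]>.003)&(P[...,2]<.3)
    q=P[m]; a=np.deg2rad(-13.2); e=np.array([np.cos(a),np.sin(a)]);w=np.array([-e[1],e[0]])
    r=(q[:,:2]-[.5205,-.2315]); print(n,len(q),q.min(0),q.max(0),'u',(r@e).min(),(r@e).max(),'w',(r@w).min(),(r@w).max(), 'zmax',np.percentile(q[:,2],99))
"
```

```text
top0 1168 [ 0.38212281 -0.27774669  0.02789624] [ 0.44156038 -0.24640241  0.14410743] u -0.1300804996768748 -0.06841127972575378 w -0.07484484765676336 -0.03440935039050155 zmax 0.14267077668710218
scene0 1267 [ 0.31516464 -0.28128283  0.00308573] [ 0.44198767 -0.25084716  0.14373656] u -0.19327247241195322 -0.06636955087694583 w -0.07890039455646665 -0.038076163651231856 zmax 0.14224397795816937
w1 1266 [ 0.38436245 -0.27819788  0.02307929] [ 0.47724855 -0.2090126   0.22586881] u -0.12840319231608185 -0.046889412640768846 w -0.06407845167251762 0.011966312538152236 zmax 0.1329372864243708
```

jog_arm:
  increments:
    - {"slide": [-2, 1, 30], "roll": 0, "gripper": 0.7}
    - {"slide": [-2, 1, 60], "roll": 0, "gripper": 0.7}
    - {"slide": [-2, 1, 85], "roll": 0, "gripper": 0.7}
    - {"slide": [-2, 1, 105], "roll": 0, "gripper": 0.7}
    - {"slide": [-2, 1, 115], "roll": 0, "gripper": 0.7}
    - {"slide": [-2, 1, 115], "roll": 0, "gripper": 0.5}
    - {"slide": [-2, 1, 115], "roll": 0, "gripper": 0.2}
    - {"slide": [-2, 1, 115], "roll": 0, "gripper": 0.2}
    - {"slide": [-2, 1, 115], "roll": 0, "gripper": 0.2}
    - {"slide": [-2, 1, 115], "roll": 0, "gripper": 0.2}
  newtons: 55

```text
clock: 3.53
position: [0.5209, -0.2332, 0.111]
ee_rot: [2.461, 1.95, 0.002]
force: [0.3, 1.0, 0.4]
width: 0.384
```

```bash
python3 -c "
from g import *
show()"
```

```text
t 3.53 pos [ 520.9 -233.2  111. ] yaz -13.24 ztool [ 2.e-03 -4.e-04 -1.e+00] F [0.3 1.  0.4] w 35.3 q [-0.16  0.54  0.7   1.88 -0.45  0.88  0.54]
```

jog_arm:
  increments:
    - {"slide": [0, 0, 0], "roll": 0, "gripper": 0.2}
    - {"slide": [0, 0, 0], "roll": 0, "gripper": 0.2}
    - {"slide": [0, 0, 0], "roll": 0, "gripper": 0.2}
    - {"slide": [0, 0, -1], "roll": 0, "gripper": 0.2}
    - {"slide": [0, 0, -3], "roll": 0, "gripper": 0.2}
    - {"slide": [0, 0, -5], "roll": 0, "gripper": 0.2}
    - {"slide": [0, 0, -8], "roll": 0, "gripper": 0.2}
    - {"slide": [0, 0, -11], "roll": 0, "gripper": 0.2}
    - {"slide": [0, 0, -14], "roll": 0, "gripper": 0.2}
    - {"slide": [0, 0, -18], "roll": 0, "gripper": 0.2}
  newtons: 55

```text
clock: 4.37
position: [0.5203, -0.233, 0.1285]
ee_rot: [2.463, 1.95, 0.001]
force: [-0.6, 1.9, -4.6]
width: 0.328
```

```bash
python3 -c "
from g import *
show()"
```

```text
t 4.37 pos [ 520.3 -233.   128.5] yaz -13.25 ztool [ 4.e-04  1.e-04 -1.e+00] F [-0.6  1.9 -4.6] w 30.1 q [-0.17  0.52  0.72  1.87 -0.43  0.91  0.52]
```

```bash
python3 -c "
from g import *
plan(.5203,-.233,.265,-13.25);plan(.5915,.019,.265,-16.25)"
```

```text
t 4.37 pos [ 520.3 -233.   128.5] yaz -13.25 ztool [ 4.e-04  1.e-04 -1.e+00] F [-0.6  1.9 -4.6] w 30.1 q [-0.17  0.52  0.72  1.87 -0.43  0.91  0.52]
slide [ 0.000e+00  1.000e-01 -1.365e+02] roll -0.0
t 4.37 pos [ 520.3 -233.   128.5] yaz -13.25 ztool [ 4.e-04  1.e-04 -1.e+00] F [-0.6  1.9 -4.6] w 30.1 q [-0.17  0.52  0.72  1.87 -0.43  0.91  0.52]
slide [ 261.6   11.6 -136.4] roll 0.0523
```

jog_arm:
  increments:
    - {"slide": [0, 0, -20], "roll": 0, "gripper": 0.2}
    - {"slide": [0, 0, -50], "roll": 0, "gripper": 0.2}
    - {"slide": [0, 0, -85], "roll": 0, "gripper": 0.2}
    - {"slide": [0, 0, -120], "roll": 0, "gripper": 0.2}
    - {"slide": [0, 0, -137], "roll": 0, "gripper": 0.2}
    - {"slide": [15, 1, -137], "roll": 0.005, "gripper": 0.2}
    - {"slide": [45, 2, -137], "roll": 0.01, "gripper": 0.2}
    - {"slide": [80, 4, -137], "roll": 0.02, "gripper": 0.2}
    - {"slide": [115, 6, -137], "roll": 0.03, "gripper": 0.2}
    - {"slide": [150, 7, -137], "roll": 0.04, "gripper": 0.2}

```text
clock: 5.2
position: [0.5615, -0.0872, 0.2656]
ee_rot: [2.503, 1.899, 0.002]
force: [1.1, -0.1, -3.3]
width: 0.323
```

```bash
python3 -c "
from g import *
plan(.5915,.019,.210,-16.25)"
```

```text
t 5.20 pos [561.5 -87.2 265.6] yaz -15.62 ztool [ 1.e-03  5.e-04 -1.e+00] F [ 1.1 -0.1 -3.3] w 29.7 q [-0.52  0.37  0.81  1.7  -0.29  1.19  0.09]
slide [110.3   0.2  55.7] roll 0.011
```

jog_arm:
  increments:
    - {"slide": [35, 0, 0], "roll": 0.004, "gripper": 0.2}
    - {"slide": [70, 0, 5], "roll": 0.008, "gripper": 0.2}
    - {"slide": [95, 0, 15], "roll": 0.011, "gripper": 0.2}
    - {"slide": [107, 0, 30], "roll": 0.011, "gripper": 0.2}
    - {"slide": [110, 0, 45], "roll": 0.011, "gripper": 0.2}
    - {"slide": [110, 0, 54], "roll": 0.011, "gripper": 0.2}
    - {"slide": [110, 0, 56], "roll": 0.011, "gripper": 0.2}
    - {"slide": [110, 0, 56], "roll": 0.011, "gripper": 0.2}
    - {"slide": [110, 0, 56], "roll": 0.011, "gripper": 0.2}
    - {"slide": [110, 0, 56], "roll": 0.011, "gripper": 0.2}

```text
clock: 6.03
position: [0.5913, 0.0165, 0.2099]
ee_rot: [2.512, 1.885, 0.002]
force: [-0.2, -0.2, -3.6]
width: 0.324
```

```bash
python3 -c "
from g import *
snap('scene','s2');snap('wrist','w2');plan(.5915,.019,.1246,-16.25)
d=load('s2');f=d['frame'];cv2.imwrite('pics/s2z.png',cv2.resize(f[60:320,130:430],None,fx=2.5,fy=2.3))"
```

```text
t 6.13 pos [591.3  16.9 209.7] yaz -16.21 ztool [ 1.4e-03  3.0e-04 -1.0e+00] F [-0.   0.1 -4.1] w 29.9 q [-0.64  0.46  0.76  1.73 -0.36  1.09 -0.05]
slide [ 2.  -0.5 85.1] roll 0.0007
```

View pics/s2z.png

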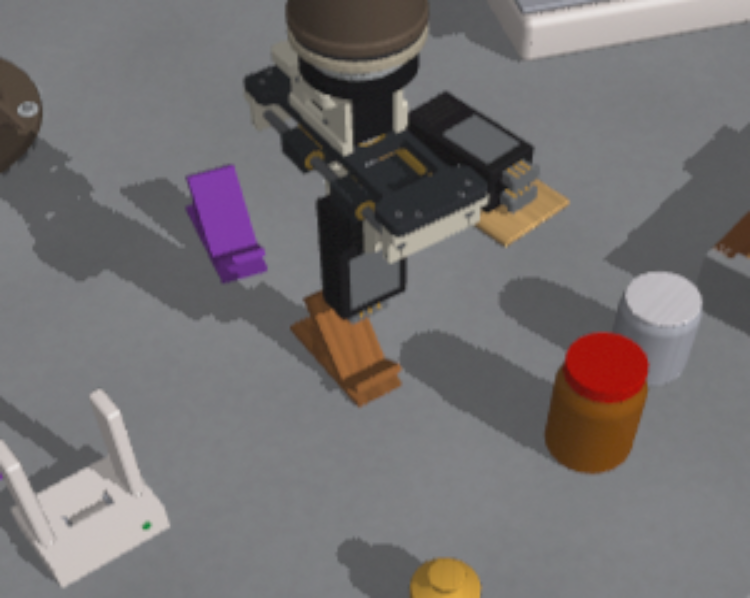

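View pics/w2.png

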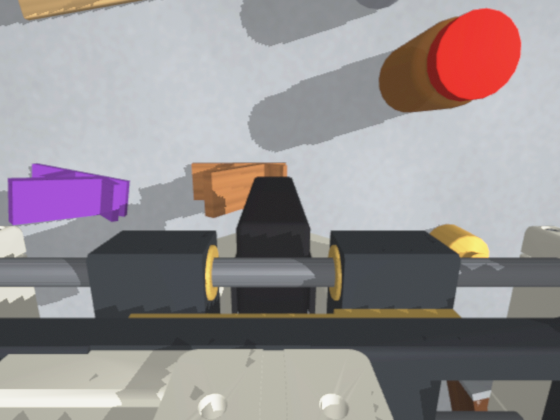

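```bash
python3 -c "
from h import *
for n in ['w2','s2','top0','scene0']:
    d=load(n);P=cloud(d);f=d['frame'].astype(int);m=((f.max(-1)-f.min(-1))>30)&(P[...,0]>.48)&(P[...,0]<.64)&(P[...,1]>-.03)&(P[...,1]<.09)&(P[...,2]>.004)&(P[...,2]<.1)&(f[...,2]>f[...,0]+25)
    q=P[m]; a=np.deg2rad(-16.25); e=np.array([np.cos(a),np.sin(a)]);w=np.array([-e[1],e[0]])
    r=q[:,:2]-[.5812,.0232]; u=r@e;v=r@w
    sl=(u*np.cos(np.radians(35))+(q[:,2]-.016)*np.sin(np.radians(35)))
    k=(abs(sl)<.005)&(q[:,2]>.03)&(q[:,2]<.08)
    print(n,len(q),'u',np.percentile(u,[.5,99.5]).round(4),'v',np.percentile(v,[.5,99.5]).round(4),'zmax',np.percentile(q[:,2],99.5).round(4),'slope off',np.median(sl[k]).round(4),k.sum())
"
```

```text
w2 3139 u [-0.0833  0.025 ] v [-0.0213  0.0224] zmax 0.0832 slope off 0.0005 1572
s2 1012 u [-0.0823  0.026 ] v [-0.0236  0.0209] zmax 0.0822 slope off -0.0001 382
top0 1138 u [-0.0826  0.0261] v [-0.0205  0.0225] zmax 0.0844 slope off 0.0015 369
scene0 1235 u [-0.082   0.0266] v [-0.0237  0.021 ] zmax 0.0845 slope off -0.0 554
```

jog_arm:
  increments:
    - {"slide": [2, -0.5, 25], "roll": 0, "gripper": 0.2}
    - {"slide": [2, -0.5, 50], "roll": 0, "gripper": 0.2}
    - {"slide": [2, -0.5, 67], "roll": 0, "gripper": 0.2}
    - {"slide": [2, -0.5, 76], "roll": 0, "gripper": 0.2}
    - {"slide": [2, -0.5, 80], "roll": 0, "gripper": 0.2}
    - {"slide": [2, -0.5, 81], "roll": 0, "gripper": 0.2}
    - {"slide": [2, -0.5, 82], "roll": 0, "gripper": 0.2}
    - {"slide": [2, -0.5, 83], "roll": 0, "gripper": 0.2}
    - {"slide": [2, -0.5, 83], "roll": 0, "gripper": 0.2}
    - {"slide": [2, -0.5, 83], "roll": 0, "gripper": 0.2}

```text
clock: 6.97
position: [0.5913, 0.0196, 0.1265]
ee_rot: [2.511, 1.887, 0.002]
force: [-0.3, -0.2, -4.6]
width: 0.323
```

```bash
cat > tilt.py <<'E'
import numpy as np
piv=np.array([18.,12.6])  # rel foot
def row(th,d,sl):
    c,s=np.cos(np.radians(th)),np.sin(np.radians(th))
    T=piv-22*np.array([c,s])+140*np.array([-s,c])
    zt=T[1]-d
    t=(zt-piv[1]-8*s)/c; uR=piv[0]+8*c-t*s
    uL=T[0]; W=uR-uL+2*sl
    return (uR+uL)/2, zt, W
if __name__=='__main__':
    for th in np.arange(0,36,2.5):
        d=43.5-(43.5-20)*min(1,th/20); u,z,W=row(th,d,2.5); print(th,'d %.1f u %.1f z %.1f W %.1f open %.3f'%(d,u,z,W,W/92))
E
python3 tilt.py; python3 -c "
from g import *
plan(.5915,.019,.1246,-16.25)"
```

```text
0.0 d 43.5 u 11.0 z 109.1 W 35.0 open 0.380
2.5 d 40.6 u 5.8 z 110.9 W 36.8 open 0.400
5.0 d 37.6 u 0.6 z 112.5 W 38.4 open 0.417
7.5 d 34.7 u -4.7 z 113.8 W 39.8 open 0.433
10.0 d 31.8 u -9.9 z 114.9 W 41.1 open 0.446
12.5 d 28.8 u -15.2 z 115.7 W 42.1 open 0.458
15.0 d 25.9 u -20.5 z 116.3 W 43.0 open 0.467
17.5 d 22.9 u -25.7 z 116.6 W 43.7 open 0.475
20.0 d 20.0 u -31.0 z 116.6 W 44.2 open 0.480
22.5 d 20.0 u -35.5 z 113.5 W 45.8 open 0.497
25.0 d 20.0 u -39.9 z 110.2 W 47.4 open 0.516
27.5 d 20.0 u -44.0 z 106.6 W 49.2 open 0.535
30.0 d 20.0 u -48.0 z 102.8 W 51.2 open 0.556
32.5 d 20.0 u -51.6 z 98.9 W 53.3 open 0.579
35.0 d 20.0 u -55.0 z 94.7 W 55.6 open 0.605
t 6.97 pos [591.3  19.6 126.5] yaz -16.16 ztool [ 1.1e-03  3.0e-04 -1.0e+00] F [-0.3 -0.2 -4.6] w 29.7 q [-0.6   0.55  0.7   1.82 -0.44  0.93  0.01]
slide [-0.5  0.3  1.9] roll 0.0016
```

jog_arm:
  increments:
    - {"slide": [0, 0, 0.4], "roll": 0, "gripper": 0.2}
    - {"slide": [0, 0, 0.8], "roll": 0, "gripper": 0.2}
    - {"slide": [0, 0, 1.2], "roll": 0, "gripper": 0.2}
    - {"slide": [0, 0, 1.6], "roll": 0, "gripper": 0.2}
    - {"slide": [0, 0, 2], "roll": 0, "gripper": 0.2}
    - {"slide": [0, 0, 2.3], "roll": 0, "gripper": 0.2}
    - {"slide": [0, 0, 2.6], "roll": 0, "gripper": 0.2}
    - {"slide": [0, 0, 2.8], "roll": 0, "gripper": 0.2}
    - {"slide": [0, 0, 3], "roll": 0, "gripper": 0.2}
    - {"slide": [0, 0, 3], "roll": 0, "gripper": 0.2}

```text
clock: 7.8
position: [0.5911, 0.0195, 0.1233]
ee_rot: [-2.512, -1.887, -0.001]
force: [-2.0, 1.0, 4.5]
width: 0.325
```

```bash
python3 -c "
from g import *
show()"
```

```text
t 7.80 pos [591.1  19.5 123.3] yaz -16.17 ztool [ 4.e-04  3.e-04 -1.e+00] F [-2.   1.   4.5] w 29.9 q [-0.6   0.56  0.7   1.82 -0.44  0.93  0.02]
```

jog_arm:
  increments:
    - {"slide": [0, 0, -0.3], "roll": 0, "gripper": 0.36}
    - {"slide": [0, 0, -0.5], "roll": 0, "gripper": 0.39}
    - {"slide": [0, -0.5, -0.7], "roll": 0, "gripper": 0.39}
    - {"slide": [0, -2.6, -1.4], "roll": 0, "gripper": 0.4}
    - {"slide": [0, -5.2, -2.3], "roll": 0, "gripper": 0.41}
    - {"slide": [0, -7.8, -3.1], "roll": 0, "gripper": 0.42}
    - {"slide": [0, -10.4, -3.9], "roll": 0, "gripper": 0.427}
    - {"slide": [0, -13, -4.6], "roll": 0, "gripper": 0.435}
    - {"slide": [0, -15.7, -5.2], "roll": 0, "gripper": 0.443}
    - {"slide": [0, -15.7, -5.2], "roll": 0, "gripper": 0.443}

```text
clock: 8.63
position: [0.5752, 0.0242, 0.1281]
ee_rot: [-2.511, -1.887, 0.0]
force: [-0.9, -0.0, 0.7]
width: 0.442
```

```bash
python3 -c "
from g import *
snap('scene','s3');snap('wrist','w3');show()
d=load('s3');f=d['frame'];cv2.imwrite('pics/s3z.png',cv2.resize(f[100:260,180:330],None,fx=4,fy=3.7))"
```

```text
t 8.73 pos [575.8  24.1 128.1] yaz -16.16 ztool [ 1.e-04  3.e-04 -1.e+00] F [-0.9  1.   1.7] w 40.4 q [-0.62  0.53  0.71  1.85 -0.43  0.92  0.  ]
```

View pics/s3z.png

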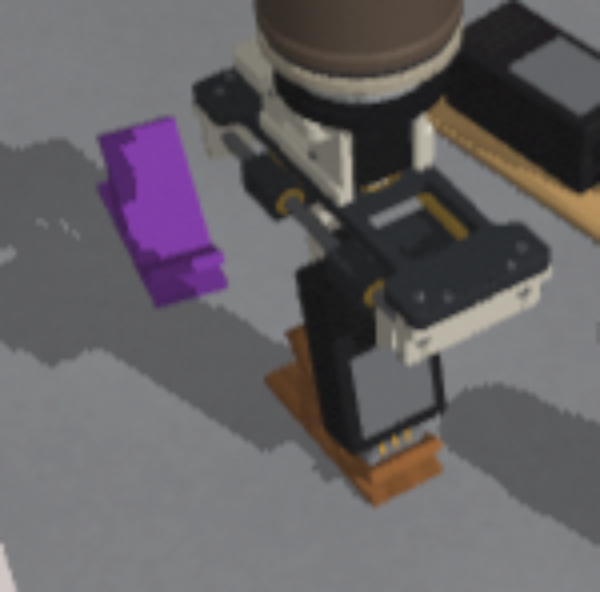

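View pics/w3.png

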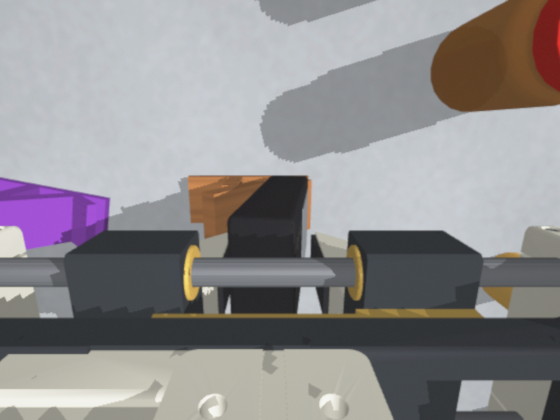

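jog_arm:
  increments:
    - {"slide": [0, -2.6, -0.6], "roll": 0, "gripper": 0.45}
    - {"slide": [0, -5.2, -1.1], "roll": 0, "gripper": 0.458}
    - {"slide": [0, -7.8, -1.5], "roll": 0, "gripper": 0.464}
    - {"slide": [0, -10.5, -1.9], "roll": 0, "gripper": 0.47}
    - {"slide": [0, -13.1, -2.2], "roll": 0, "gripper": 0.475}
    - {"slide": [0, -15.8, -2.5], "roll": 0, "gripper": 0.48}
    - {"slide": [0, -18.4, -2.7], "roll": 0, "gripper": 0.484}
    - {"slide": [0, -21, -2.8], "roll": 0, "gripper": 0.488}
    - {"slide": [0, -23.7, -2.8], "roll": 0, "gripper": 0.492}
    - {"slide": [0, -26.3, -2.8], "roll": 0, "gripper": 0.495}

```text
clock: 9.57
position: [0.5503, 0.0314, 0.1308]
ee_rot: [-2.511, -1.887, 0.0]
force: [-1.1, 0.2, -0.3]
width: 0.497
```

```bash
python3 -c "
from g import *
snap('scene','s4');show()
d=load('s4');f=d['frame'];cv2.imwrite('pics/s4z.png',cv2.resize(f[100:260,180:330],None,fx=4,fy=3.7))"
```

```text
t 9.62 pos [549.8  31.6 130.7] yaz -16.15 ztool [-7.e-04  3.e-04 -1.e+00] F [-1.5 -0.  -1. ] w 45.3 q [-0.67  0.49  0.72  1.91 -0.41  0.89 -0.02]
```

View pics/s4z.png

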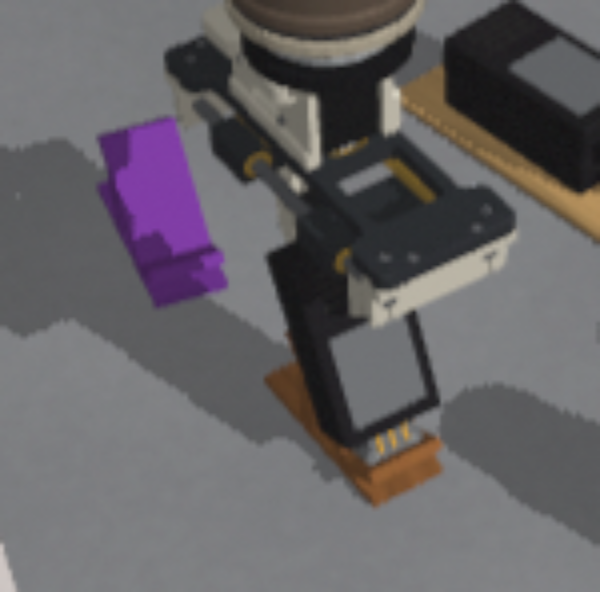

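jog_arm:
  increments:
    - {"slide": [0, -2.2, 1.5], "roll": 0, "gripper": 0.502}
    - {"slide": [0, -4.5, 3], "roll": 0, "gripper": 0.51}
    - {"slide": [0, -6.7, 4.5], "roll": 0, "gripper": 0.52}
    - {"slide": [0, -8.9, 6], "roll": 0, "gripper": 0.53}
    - {"slide": [0, -11, 7.7], "roll": 0, "gripper": 0.54}
    - {"slide": [0, -13, 9.4], "roll": 0, "gripper": 0.55}
    - {"slide": [0, -15, 11.2], "roll": 0, "gripper": 0.56}
    - {"slide": [0, -17, 13], "roll": 0, "gripper": 0.57}
    - {"slide": [0, -18.8, 14.8], "roll": 0, "gripper": 0.583}
    - {"slide": [0, -20.6, 16.5], "roll": 0, "gripper": 0.595}

```text
clock: 10.45
position: [0.5306, 0.037, 0.1141]
ee_rot: [2.512, 1.887, 0.0]
force: [0.3, -0.8, -0.7]
width: 0.59
```

jog_arm:
  increments:
    - {"slide": [0, -1.7, 1.5], "roll": 0, "gripper": 0.61}
    - {"slide": [0, -3.4, 3], "roll": 0, "gripper": 0.625}
    - {"slide": [0, -4.5, 3], "roll": 0, "gripper": 0.65}
    - {"slide": [0, -5.5, 3], "roll": 0, "gripper": 0.68}
    - {"slide": [0, -5.5, 3], "roll": 0, "gripper": 0.75}
    - {"slide": [0, -5.5, 3], "roll": 0, "gripper": 0.85}
    - {"slide": [0, -5.5, 3], "roll": 0, "gripper": 0.95}
    - {"slide": [0, -5.5, 3], "roll": 0, "gripper": 1}
    - {"slide": [0, -5.5, 3], "roll": 0, "gripper": 1}
    - {"slide": [0, -5.5, 3], "roll": 0, "gripper": 1}

```text
clock: 11.28
position: [0.5256, 0.0385, 0.1113]
ee_rot: [2.512, 1.887, 0.0]
force: [0.4, -0.2, -0.5]
width: 0.994
```

```bash
python3 -c "
from g import *
snap('scene','s5');snap('wrist','w5');show()
d=load('s5');f=d['frame'];cv2.imwrite('pics/s5z.png',cv2.resize(f[100:260,180:330],None,fx=4,fy=3.7))"
```

```text
t 11.38 pos [525.5  38.5 111.3] yaz -16.16 ztool [-0. -0. -1.] F [-0.3 -0.2  0.1] w 92.3 q [-0.69  0.48  0.71  1.99 -0.42  0.82 -0.02]
```

View pics/s5z.png

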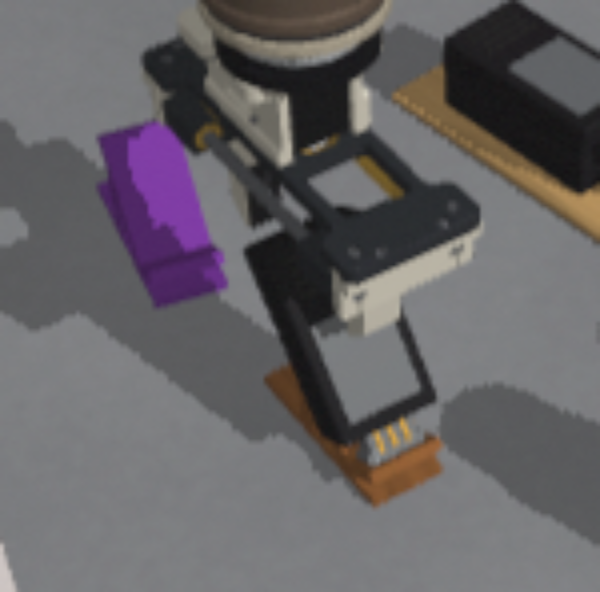

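View pics/w5.png

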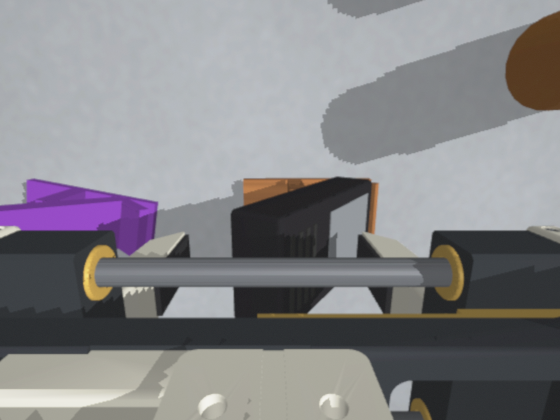

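jog_arm:
  increments:
    - {"slide": [0, 0, -15], "roll": 0, "gripper": 1}
    - {"slide": [0, 0, -45], "roll": 0, "gripper": 1}
    - {"slide": [0, 1, -80], "roll": -0.05, "gripper": 1}
    - {"slide": [0, 5, -105], "roll": -0.17, "gripper": 1}
    - {"slide": [0, 10, -110], "roll": -0.29, "gripper": 1}
    - {"slide": [0, 14, -110], "roll": -0.41, "gripper": 1}
    - {"slide": [0, 14, -110], "roll": -0.53, "gripper": 1}
    - {"slide": [0, 14, -110], "roll": -0.65, "gripper": 1}
    - {"slide": [0, 14, -110], "roll": -0.77, "gripper": 1}
    - {"slide": [0, 14, -110], "roll": -0.89, "gripper": 1}

```text
clock: 12.22
position: [0.5389, 0.0346, 0.2213]
ee_rot: [-1.447, -2.789, -0.0]
force: [-0.4, -0.2, 0.2]
width: 0.999
```

```bash
cat > bat.py <<'E'
from h import *
def batt(n,foot=(.5812,.0232,.016),az=-16.25):
    d=load(n);P=cloud(d);f=d['frame'].astype(int)
    a=np.deg2rad(az); e=np.array([np.cos(a),np.sin(a)]);w=np.array([-e[1],e[0]])
    r=P-np.array(foot); u=r[...,:2]@e; v=r[...,:2]@w; z=r[...,2]
    c,s=np.cos(np.radians(35)),np.sin(np.radians(35))
    off=u*c+z*s; L=-u*s+z*c
    m=(off>.027)&(off<.033)&(L>.01)&(L<.16)&(abs(v)<.05)&(d['depth']>0)
    q=P[m]; ctr=q.mean(0); nv=np.linalg.svd(q-ctr)[2][2]; nv*=np.sign(nv[2])
    print(n,m.sum(),'lean %.1f az %.2f'%(np.degrees(np.arcsin(nv[2])),np.degrees(np.arctan2(nv[1],nv[0]))),'off %.4f'%np.median(off[m]),'L',np.percentile(L[m],[.5,99.5]).round(4),'v',np.percentile(v[m],[.5,99.5]).round(4))
    pts=np.c_[L[m],v[m]]*1000; print(cv2.minAreaRect(pts.astype(np.float32)))
E
python3 -c "
from g import *
from bat import *
for n in ['scene','top','wrist']:
    snap(n,n[0]+'6'); batt(n[0]+'6')
plan(.5392,.0355,.21,73.75)
a=load('s6')['frame'];b=load('t6')['frame']
cv2.imwrite('pics/s6z.png',np.hstack([cv2.resize(a[100:260,180:330],(400,427)),cv2.resize(b[160:320,200:350],(400,427))]))"
```

```text
s6 1436 lean 35.1 az -16.49 off 0.0302 L [0.0224 0.1402] v [-0.0318  0.0272]
((81.06330871582031, -2.2724571228027344), (60.030757904052734, 120.90684509277344), 89.643310546875)bat.py:9: RuntimeWarning: Mean of empty slice.
  q=P[m]; ctr=q.mean(0); nv=np.linalg.svd(q-ctr)[2][2]; nv*=np.sign(nv[2])
  ret = um.true_divide(
  return _methods._mean(a, axis=axis, dtype=dtype,
  ret = ret.dtype.type(ret / rcount)
Traceback (most recent call last):
  File "bat.py", line 10, in batt
    print(n,m.sum(),'lean %.1f az %.2f'%(np.degrees(np.arcsin(nv[2])),np.degrees(np.arctan2(nv[1],nv[0]))),'off %.4f'%np.median(off[m]),'L',np.percentile(L[m],[.5,99.5]).round(4),'v',np.percentile(v[m],[.5,99.5]).round(4))
                                                                                                                                            ~~~~~~~~~~~~~^^^^^^^^^^^^^^^^
IndexError: index -1 is out of bounds for axis 0 with size 0
```

```bash
python3 -c "
from g import *
plan(.5389,.0345,.0945,73.6)"
```

```text
t 12.32 pos [538.9  34.4 221.4] yaz 34.94 ztool [-0.e+00  3.e-04 -1.e+00] F [ 0.9  0.6 -0.4] w 92.1 q [-0.6   0.32  0.58  1.82 -0.2   1.05  0.66]
slide [  0.    0.  126.9] roll -0.6747
```

jog_arm:
  increments:
    - {"slide": [0, 0, 0], "roll": -0.12, "gripper": 1}
    - {"slide": [0, 0, 0], "roll": -0.24, "gripper": 1}
    - {"slide": [0, 0, 0], "roll": -0.36, "gripper": 1}
    - {"slide": [0, 0, 0], "roll": -0.48, "gripper": 1}
    - {"slide": [0, 0, 10], "roll": -0.6, "gripper": 1}
    - {"slide": [0, 0, 25], "roll": -0.675, "gripper": 1}
    - {"slide": [0, 0, 45], "roll": -0.675, "gripper": 1}
    - {"slide": [0, 0, 55], "roll": -0.675, "gripper": 1}
    - {"slide": [0, 0, 60], "roll": -0.675, "gripper": 1}
    - {"slide": [0, 0, 60], "roll": -0.675, "gripper": 1}

```text
clock: 13.15
position: [0.5384, 0.0346, 0.1604]
ee_rot: [-0.454, -3.107, 0.001]
force: [-0.9, 0.9, -0.2]
width: 0.995
```

```bash
python3 -c "
from g import *
from bat import *
snap('wrist','w7');
try: batt('w7')
except Exception as e: print(e)
plan(.5389,.0345,.0945,73.6)"
```

```text
w7 3180 lean 36.2 az -16.15 off 0.0309 L [0.0515 0.14  ] v [-0.03    0.0277]
((92.46125793457031, -1.3532428741455078), (96.84060668945312, 59.30512619018555), 0.47295963764190674)
t 13.20 pos [538.9  34.6 161.3] yaz 73.39 ztool [-7.e-04 -3.e-04 -1.e+00] F [ 0.1 -0.5  0.4] w 92.1 q [-0.47  0.38  0.41  1.89 -0.19  0.91  1.31]
slide [-0.1 -0.  66.8] roll -0.0036
```

View pics/w7.png

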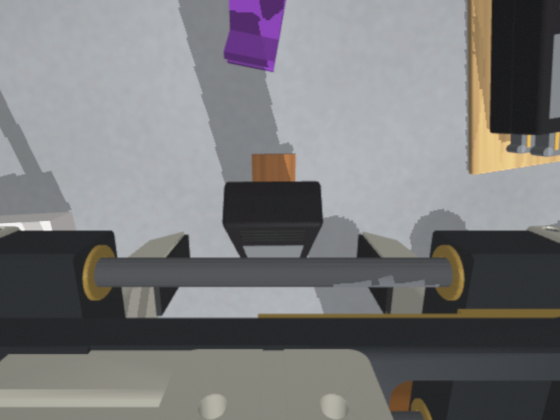

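jog_arm:
  increments:
    - {"slide": [0, 0, 20], "roll": -0.003, "gripper": 1}
    - {"slide": [0, 0, 42], "roll": -0.003, "gripper": 1}
    - {"slide": [0, 0, 58], "roll": -0.003, "gripper": 1}
    - {"slide": [0, 0, 65], "roll": -0.003, "gripper": 1}
    - {"slide": [0, 0, 67], "roll": -0.003, "gripper": 1}
    - {"slide": [0, 0, 67], "roll": -0.003, "gripper": 0.85}
    - {"slide": [0, 0, 67], "roll": -0.003, "gripper": 0.75}
    - {"slide": [0, 0, 67], "roll": -0.003, "gripper": 0.7}
    - {"slide": [0, 0, 67], "roll": -0.003, "gripper": 0.67}
    - {"slide": [0, 0, 67], "roll": -0.003, "gripper": 0.6}
  newtons: 50

```text
clock: 14.03
position: [0.5394, 0.0347, 0.095]
ee_rot: [0.446, 3.109, 0.001]
force: [-0.3, -0.8, 0.4]
width: 0.687
```

jog_arm:
  increments:
    - {"slide": [0, 0, 0], "roll": 0, "gripper": 0.5}
    - {"slide": [0, 0, 0], "roll": 0, "gripper": 0.5}
    - {"slide": [0, 0, 0], "roll": 0, "gripper": 0.5}
    - {"slide": [0, 0, -1], "roll": 0, "gripper": 0.5}
    - {"slide": [-1, 0, -3], "roll": 0, "gripper": 0.5}
    - {"slide": [-2, 0, -6], "roll": 0, "gripper": 0.5}
    - {"slide": [-4, 0, -11], "roll": 0, "gripper": 0.5}
    - {"slide": [-7, 0, -18], "roll": 0, "gripper": 0.5}
    - {"slide": [-10, 0, -26], "roll": 0, "gripper": 0.5}
    - {"slide": [-12, 0, -30], "roll": 0, "gripper": 0.5}

```text
clock: 14.87
position: [0.5516, 0.0311, 0.1258]
ee_rot: [0.446, 3.108, 0.001]
force: [-0.0, -0.9, -3.7]
width: 0.653
```

```bash
python3 -c "
from g import *
snap('scene','s8');snap('wrist','w8')
show()
a=load('s8')['frame']
cv2.imwrite('pics/s8z.png',cv2.resize(a[100:260,180:330],(600,640))[:600])"
```

```text
t 14.97 pos [551.8  31.1 125.5] yaz 73.66 ztool [ 2.4e-03  3.0e-04 -1.0e+00] F [ 1.1  1.1 -3.6] w 60.1 q [-0.44  0.44  0.39  1.9  -0.22  0.84  1.35]
```

View pics/s8z.png

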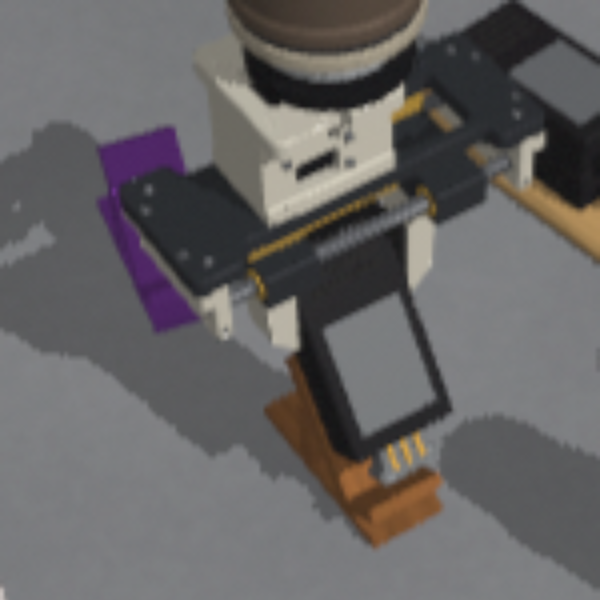

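View pics/w8.png

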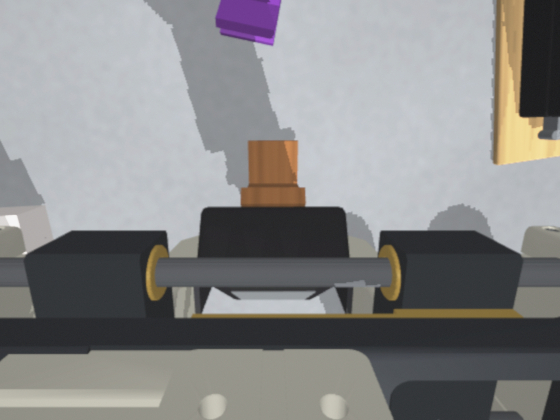

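```bash
cat > tiltm.py <<'E'
from h import *
def face(n,box,az,zr=(.03,.3)):
    """fit plane of upper (large) face of the dark pack seen in view n; box: pixel u0,v0,u1,v1"""
    d=load(n);P=cloud(d);f=d['frame'].astype(int); u0,v0,u1,v1=box
    m=np.zeros(f.shape[:2],bool);m[v0:v1,u0:u1]=True
    gray=(f.max(-1)-f.min(-1))<25
    m&=gray&(f.max(-1)<175)&(P[...,2]>zr[0])&(P[...,2]<zr[1])
    q=P[m]; rng=np.random.default_rng(0); best=None
    for _ in range(400):
        a=q[rng.choice(len(q),3,False)]; nv=np.cross(a[1]-a[0],a[2]-a[0]); k=np.linalg.norm(nv)
        if k<1e-6: continue
        nv/=k; nv*=np.sign(nv[2]); e=np.array([np.cos(np.radians(az)),np.sin(np.radians(az))])
        if abs(nv[:2]@[-e[1],e[0]])>.15 or nv[2]<.3: continue
        i=abs((q-a[0])@nv)<.0015
        if best is None or i.sum()>best.sum(): best=i
    qq=q[best]; c=qq.mean(0); nv=np.linalg.svd(qq-c)[2][2]; nv*=np.sign(nv[2])
    print(n,len(q),best.sum(),'phi from horiz %.1f'%np.degrees(np.arccos(nv[2])),'az %.1f'%np.degrees(np.arctan2(nv[1],nv[0])),'c',c.round(4))
    return qq,nv,c
E
python3 -c "
from tiltm import *
face('s8',(245,150,295,225),-16.3)"
```

```text
s8 2142 850 phi from horiz 55.5 az -15.4 c [0.5741 0.0242 0.1271]
```

```bash
python3 -c "
from g import *
plan(.67,-.082,.15,73.7); plan(.67,-.082,.082,73.7)"
```

```text
t 14.97 pos [551.8  31.1 125.5] yaz 73.66 ztool [ 2.4e-03  3.0e-04 -1.0e+00] F [ 1.1  1.1 -3.6] w 60.1 q [-0.44  0.44  0.39  1.9  -0.22  0.84  1.35]
slide [-145.3  -75.3  -24.2] roll -0.0006
t 14.97 pos [551.8  31.1 125.5] yaz 73.66 ztool [ 2.4e-03  3.0e-04 -1.0e+00] F [ 1.1  1.1 -3.6] w 60.1 q [-0.44  0.44  0.39  1.9  -0.22  0.84  1.35]
slide [-145.2  -75.3   43.8] roll -0.0006
```

jog_arm:
  increments:
    - {"slide": [-10, -3, -12], "roll": 0, "gripper": 0.5}
    - {"slide": [-35, -15, -22], "roll": 0, "gripper": 0.5}
    - {"slide": [-65, -32, -24], "roll": 0, "gripper": 0.5}
    - {"slide": [-98, -50, -22], "roll": 0, "gripper": 0.5}
    - {"slide": [-128, -67, -10], "roll": 0, "gripper": 0.5}
    - {"slide": [-142, -74, 8], "roll": 0, "gripper": 0.5}
    - {"slide": [-145, -75, 24], "roll": 0, "gripper": 0.5}
    - {"slide": [-145, -75, 36], "roll": 0, "gripper": 0.5}
    - {"slide": [-145, -75, 42], "roll": 0, "gripper": 0.5}
    - {"slide": [-145, -75, 44], "roll": 0, "gripper": 0.5}

```text
clock: 15.8
position: [0.6672, -0.0802, 0.0788]
ee_rot: [-0.444, -3.107, -0.001]
force: [-1.0, 0.5, -3.8]
width: 0.651
```

```bash
python3 -c "
from g import *
plan(.67,-.082,.074,73.7)"
```

```text
t 15.80 pos [667.2 -80.2  78.8] yaz 73.73 ztool [-2.9e-03  9.0e-04 -1.0e+00] F [-1.   0.5 -3.8] w 59.9 q [-0.19  0.67  0.37  1.62 -0.29  0.91  1.57]
slide [-3.2 -0.9  4.8] roll 0.0006
```

jog_arm:
  increments:
    - {"slide": [0, 0, 0], "roll": 0, "gripper": 0.5}
    - {"slide": [0, 0, 1], "roll": 0, "gripper": 0.5}
    - {"slide": [0, 0, 2], "roll": 0, "gripper": 0.5}
    - {"slide": [0, 0, 3], "roll": 0, "gripper": 0.5}
    - {"slide": [0, 0, 4], "roll": 0, "gripper": 0.5}
    - {"slide": [0, 0, 5], "roll": 0, "gripper": 0.5}
    - {"slide": [0, 0, 6], "roll": 0, "gripper": 0.5}
    - {"slide": [0, 0, 7], "roll": 0, "gripper": 0.5}
    - {"slide": [0, 0, 7], "roll": 0, "gripper": 0.5}
    - {"slide": [0, 0, 7], "roll": 0, "gripper": 0.5}
  newtons: 22

```text
clock: 16.63
position: [0.6686, -0.0814, 0.0739]
ee_rot: [0.446, 3.11, 0.0]
force: [-3.2, 0.5, 4.3]
width: 0.655
```

```bash
cat > piv.py <<'E'
import numpy as np
s,a=24,5.7
def G(phi):
    S,C=np.sin(np.radians(phi)),np.cos(np.radians(phi))
    h1=(s+80)*S+(a+7)*C; x1=(s+80)*C-(a+7)*S
    h2=(s+60)*S+(a+15)*C; x2=(s+60)*C-(a+15)*S+20/1*0
    return h1,x1,h2,x2
sw=np.degrees(np.arctan2(8,20)); h1,x1,h2,x2=G(sw); D=x1-x2
if __name__=='__main__':
    for p in [55.5,52.5,50,47.5,45,42.5,40,37.5,35,32.5,30,27.5,25,22.5,20,17.5,15,12.5,10,7.5,5,4,3,2,1,0]:
        h1,x1,h2,x2=G(p)
        h,x=(h1,x1) if p>sw else (h2,x2+D)
        print(p,'tcpz %.1f  back %.1f'%(h-19,x-G(55.5)[1]))
E
python3 piv.py; python3 -c "
from g import *
show()"
```

```text
55.5 tcpz 73.9  back 0.0
52.5 tcpz 71.2  back 4.8
50 tcpz 68.8  back 8.7
47.5 tcpz 66.3  back 12.5
45 tcpz 63.5  back 16.1
42.5 tcpz 60.6  back 19.7
40 tcpz 57.6  back 23.1
37.5 tcpz 54.4  back 26.3
35 tcpz 51.1  back 29.5
32.5 tcpz 47.6  back 32.4
30 tcpz 44.0  back 35.3
27.5 tcpz 40.3  back 37.9
25 tcpz 36.5  back 40.4
22.5 tcpz 32.5  back 42.8
20 tcpz 29.2  back 45.0
17.5 tcpz 26.0  back 47.0
15 tcpz 22.7  back 48.9
12.5 tcpz 19.4  back 50.6
10 tcpz 16.0  back 52.2
7.5 tcpz 12.5  back 53.7
5 tcpz 8.9  back 55.0
4 tcpz 7.5  back 55.5
3 tcpz 6.1  back 55.9
2 tcpz 4.6  back 56.3
1 tcpz 3.2  back 56.7
0 tcpz 1.7  back 57.1
t 16.63 pos [668.6 -81.4  73.9] yaz 73.68 ztool [ 3.e-04  3.e-04 -1.e+00] F [-3.2  0.5  4.3] w 60.2 q [-0.19  0.68  0.37  1.62 -0.3   0.9   1.58]
```

jog_arm:
  increments:
    - {"slide": [4.8, 0, 2.7], "roll": 0, "gripper": 0.5}
    - {"slide": [8.7, 0, 5.1], "roll": 0, "gripper": 0.5}
    - {"slide": [12.5, 0, 7.6], "roll": 0, "gripper": 0.5}
    - {"slide": [16.1, 0, 10.4], "roll": 0, "gripper": 0.5}
    - {"slide": [19.7, 0, 13.3], "roll": 0, "gripper": 0.5}
    - {"slide": [23.1, 0, 16.3], "roll": 0, "gripper": 0.5}
    - {"slide": [26.3, 0, 19.5], "roll": 0, "gripper": 0.5}
    - {"slide": [29.5, 0, 22.8], "roll": 0, "gripper": 0.5}
    - {"slide": [32.4, 0, 26.3], "roll": 0, "gripper": 0.5}
    - {"slide": [35.3, 0, 29.9], "roll": 0, "gripper": 0.5}

```text
clock: 17.47
position: [0.6344, -0.0715, 0.0429]
ee_rot: [0.446, 3.11, -0.0]
force: [2.0, -1.4, -0.3]
width: 0.653
```

```bash
python3 -c "
from g import *
from tiltm import *
snap('scene','s9');show()
a=load('s9')['frame'];cv2.imwrite('pics/s9z.png',cv2.resize(a[130:330,180:370],(570,600)))
face('s9',(240,200,320,300),-16.3,(.015,.2))"
```

```text
t 17.52 pos [633.5 -71.2  42.2] yaz 73.68 ztool [-1.4e-03  2.0e-04 -1.0e+00] F [ 0.4 -0.5 -0.7] w 60.0 q [-0.2   0.67  0.35  1.74 -0.31  0.79  1.58]
s9 3299 834 phi from horiz 29.8 az -14.9 c [ 0.6704 -0.0815  0.054 ]
```

View pics/s9z.png

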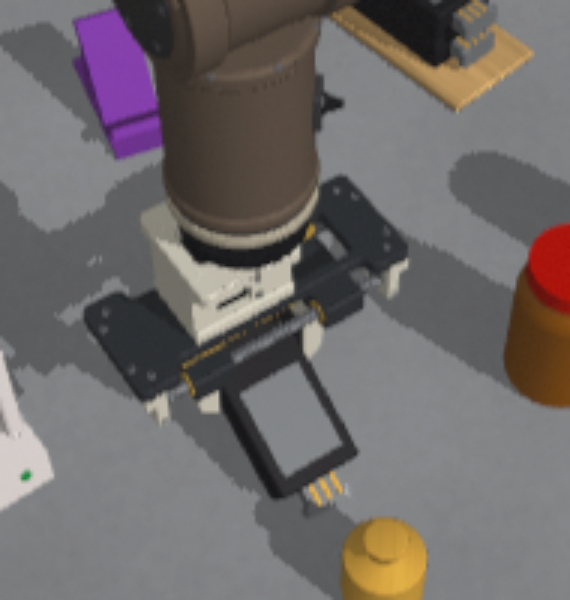

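jog_arm:
  increments:
    - {"slide": [2.6, 0, 3.5], "roll": 0, "gripper": 0.5}
    - {"slide": [5.1, 0, 7], "roll": 0, "gripper": 0.5}
    - {"slide": [7.5, 0, 10.5], "roll": 0, "gripper": 0.5}
    - {"slide": [9.7, 0, 14], "roll": 0, "gripper": 0.5}
    - {"slide": [11.7, 0, 17.3], "roll": 0, "gripper": 0.5}
    - {"slide": [13.6, 0, 20.6], "roll": 0, "gripper": 0.5}
    - {"slide": [15.3, 0, 24], "roll": 0, "gripper": 0.5}
    - {"slide": [16.9, 0, 27.4], "roll": 0, "gripper": 0.5}
    - {"slide": [18.4, 0, 30.9], "roll": 0, "gripper": 0.5}
    - {"slide": [20, 0, 34.5], "roll": 0, "gripper": 0.5}

```text
clock: 18.35
position: [0.6155, -0.0659, 0.0086]
ee_rot: [0.446, 3.11, 0.0]
force: [1.7, 0.2, 0.2]
width: 0.652
```

```bash
python3 -c "
from g import *
from tiltm import *
snap('scene','s10');show()
a=load('s10')['frame'];cv2.imwrite('pics/s10z.png',cv2.resize(a[130:330,180:370],(570,600)))
face('s10',(240,200,320,300),-16.3,(.015,.2))"
```

```text
t 18.40 pos [614.9 -65.7   7.9] yaz 73.68 ztool [-6.e-04  1.e-04 -1.e+00] F [ 2.7 -1.  -1.2] w 60.0 q [-0.2   0.69  0.33  1.81 -0.33  0.7   1.6 ]
s10 3306 769 phi from horiz 7.7 az -12.2 c [ 0.6572 -0.0778  0.0351]
```

View pics/s10z.png

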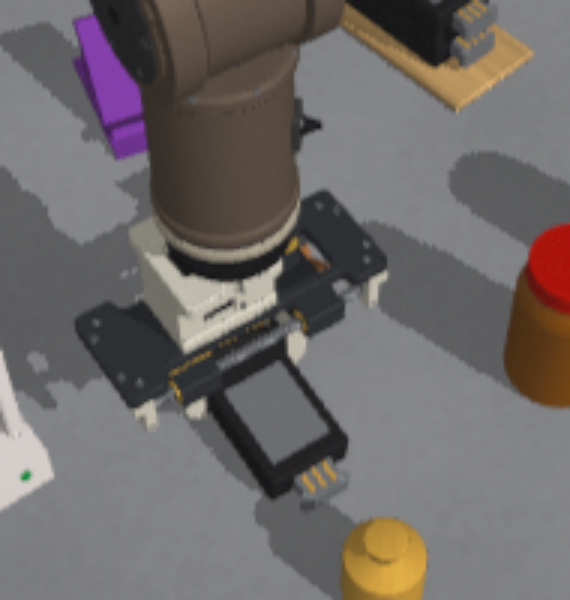

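```bash
python3 -c "
from g import *
from tiltm import *
d=snap('wrist','w10')
import numpy as np
P=cloud(load('s10'));f=load('s10')['frame'].astype(int)
a=np.radians(-16.32);e=np.array([np.cos(a),np.sin(a)]);w=np.array([-e[1],e[0]])
r=P[...,:2]-np.array([.615,-.0657]);u=r@e;v=r@w;z=P[...,2]
for lo in np.arange(.0,.12,.008):
    m=(u>lo)&(u<lo+.008)&(abs(v)<.02)&(z>.006)&(z<.08)
    print(round(lo+.004,3),m.sum(),np.percentile(z[m],[10,50,90]).round(4) if m.sum() else '')
"
```

```text
0.004 44 [0.0381 0.0396 0.0413]
0.012 69 [0.0371 0.0391 0.041 ]
0.02 76 [0.0365 0.039  0.041 ]
0.028 74 [0.0357 0.0377 0.0399]
0.036 77 [0.0348 0.0366 0.0383]
0.044 76 [0.0334 0.0356 0.0378]
0.052 78 [0.033  0.0346 0.0362]
0.06 81 [0.0313 0.0338 0.0357]
0.068 80 [0.0306 0.0327 0.035 ]
0.076 80 [0.0294 0.0311 0.0336]
0.084 122 [0.0204 0.0285 0.0319]
0.092 67 [0.0179 0.0216 0.0238]
0.1 72 [0.0178 0.0198 0.0224]
0.108 53 [0.0088 0.0164 0.0206]
0.116 0
```

View pics/w10.png

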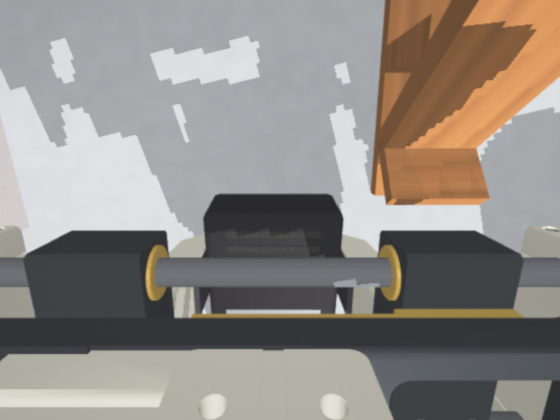

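```bash
python3 -c "
from g import *
plan(.5253,-.2116,.20,-13.2)"
```

```text
t 18.45 pos [615.  -65.7   8.2] yaz 73.68 ztool [-8.e-04  1.e-04 -1.e+00] F [ 1.1 -0.4 -2.3] w 60.0 q [-0.2   0.69  0.33  1.81 -0.33  0.7   1.6 ]
slide [  45.3 -165.2 -191.7] roll 1.5164
```

jog_arm:
  increments:
    - {"slide": [0, 0, 0], "roll": 0, "gripper": 0.5}
    - {"slide": [0, 0, 0], "roll": 0, "gripper": 0.5}
    - {"slide": [0, 0, -6], "roll": 0, "gripper": 0.5}
    - {"slide": [0, 0, -25], "roll": 0, "gripper": 0.5}
    - {"slide": [0, 0, -55], "roll": 0, "gripper": 0.5}
    - {"slide": [0, 0, -90], "roll": 0, "gripper": 0.5}
    - {"slide": [0, 0, -125], "roll": 0, "gripper": 0.5}
    - {"slide": [0, -5, -160], "roll": 0.06, "gripper": 0.5}
    - {"slide": [3, -15, -185], "roll": 0.16, "gripper": 0.5}
    - {"slide": [7, -30, -195], "roll": 0.28, "gripper": 0.5}
  newtons: 50

```text
clock: 19.28
position: [0.6019, -0.0918, 0.2083]
ee_rot: [0.877, 3.012, 0.004]
force: [0.5, -0.7, -4.8]
width: 0.652
```

```bash
python3 -c "
from g import *
plan(.5253,-.2116,.20,-13.2)"
```

```text
t 19.28 pos [601.9 -91.8 208.3] yaz 57.51 ztool [ 0.0051  0.0013 -1.    ] F [ 0.5 -0.7 -4.8] w 60.0 q [-0.29  0.45  0.52  1.67 -0.25  1.08  1.3 ]
slide [   0.3 -142.2    7.7] roll 1.2342
```

jog_arm:
  increments:
    - {"slide": [0, -10, 0], "roll": 0.12, "gripper": 0.5}
    - {"slide": [0, -25, 0], "roll": 0.244, "gripper": 0.5}
    - {"slide": [0, -45, 0], "roll": 0.368, "gripper": 0.5}
    - {"slide": [0, -65, 0], "roll": 0.492, "gripper": 0.5}
    - {"slide": [0, -85, 0], "roll": 0.616, "gripper": 0.5}
    - {"slide": [0, -105, 0], "roll": 0.74, "gripper": 0.5}
    - {"slide": [0, -122, 2], "roll": 0.864, "gripper": 0.5}
    - {"slide": [0, -134, 4], "roll": 0.988, "gripper": 0.5}
    - {"slide": [0, -140, 6], "roll": 1.112, "gripper": 0.5}
    - {"slide": [0, -142, 8], "roll": 1.22, "gripper": 0.5}

```text
clock: 20.12
position: [0.5227, -0.2136, 0.1961]
ee_rot: [-2.454, -1.96, -0.0]
force: [0.7, 0.5, -4.0]
width: 0.655
```

```bash
python3 -c "
from g import *
from tiltm import *
snap('scene','s11');snap('wrist','w11')
plan(.5253,-.2116,.20,-13.2)
a=load('s11')['frame'];cv2.imwrite('pics/s11z.png',cv2.resize(a[130:330,60:250],(570,600)))
"
```

```text
t 20.22 pos [ 523.3 -212.5  195.6] yaz -12.44 ztool [-0.0016  0.001  -1.    ] F [ 0.1  0.  -4.2] w 59.8 q [-0.31  0.46  0.86  1.81 -0.4   1.06  0.48]
slide [ 1.3  1.8 -4.4] roll 0.0133
```

View pics/s11z.png

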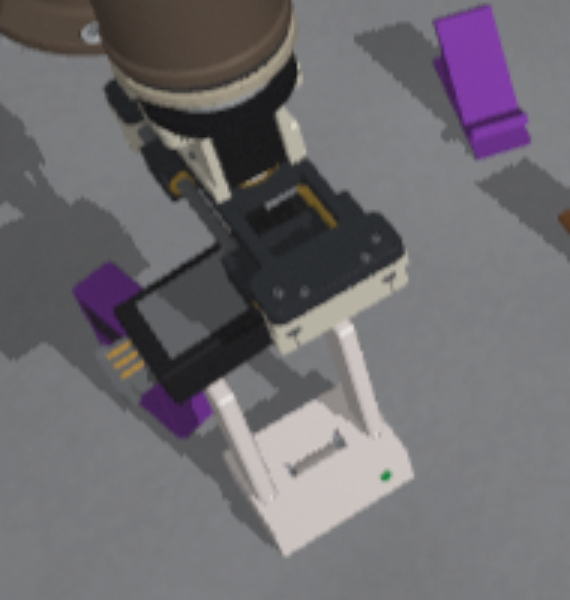

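View pics/w11.png

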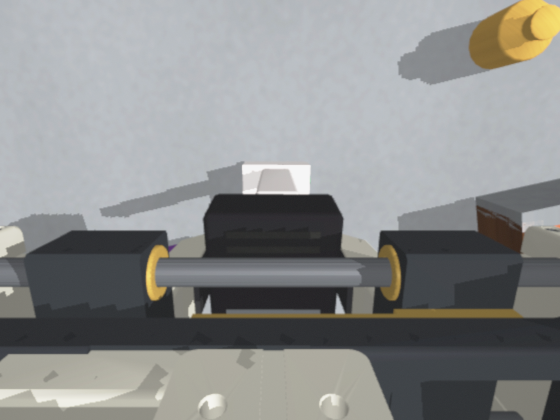

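Pack is held above the dock, plug toward dock −y, near wall visible under it. Measure the pack's tilt and its place in the grip.

```bash
python3 -c "
from g import *
from tiltm import *
for n,s0 in [('s11',None)]:
    d=load(n);P=cloud(d);s=d['s'];g=np.array([.5233,-.2125,.1956])
    a=np.radians(-102.8);e=np.array([np.cos(a),np.sin(a)]);w=np.array([-e[1],e[0]])
    r=P[...,:2]-g[:2];u=r@e;v=r@w;z=P[...,2]
    f=d['frame'].astype(int)
    for lo in np.arange(.02,.12,.008):
        m=(u>lo)&(u<lo+.008)&(abs(v)<.02)&(z>.16)&(z<.26)
        print(round(lo+.004,3),m.sum(),(np.percentile(z[m],[10,50,90])-g[2]).round(4) if m.sum() else '')
    m=(u>.03)&(u<.12)&(abs(v)<.05)&(z>.16)&(z<.25);print('v',np.percentile(v[m],[1,99]))
    # top dock wall in s11: near wall
d=load('w11');P=cloud(d)
m=(P[...,2]>.149)&(P[...,2]<.158)&(P[...,1]>-.21)&(P[...,1]<-.17)&(P[...,0]>.5)&(P[...,0]<.56);print(m.sum(),P[m].mean(0),P[m].min(0),P[m].max(0))
"
```

```text
0.024 0 
0.032 69 [0.0276 0.0292 0.0307]
0.04 101 [0.0268 0.0286 0.03  ]
0.048 104 [0.0259 0.0277 0.0293]
0.056 98 [0.0252 0.0265 0.028 ]
0.064 104 [0.0239 0.0258 0.027 ]
0.072 106 [0.0233 0.0249 0.0266]
0.08 106 [0.0219 0.0235 0.025 ]
0.088 111 [0.0108 0.0211 0.0237]
0.096 102 [0.0039 0.013  0.0151]
0.104 116 [0.0052 0.0118 0.0136]
0.112 7 [0.0095 0.0126 0.0136]
0.12 0 
v [-0.02911394  0.02968061]
166 [ 0.53063959 -0.18959682  0.15220159] [ 0.51644015 -0.19382502  0.14926436] [ 0.54438746 -0.18582885  0.15426854]
```

```bash
python3 -c "
from g import *
plan(.5252,-.2116,.160,-13.2)"
```

```text
t 20.22 pos [ 523.3 -212.5  195.6] yaz -12.44 ztool [-0.0016  0.001  -1.    ] F [ 0.1  0.  -4.2] w 59.8 q [-0.31  0.46  0.86  1.81 -0.4   1.06  0.48]
slide [ 1.2  1.8 35.6] roll 0.0133
```

jog_arm:
  increments:
    - {"slide": [1, 2, 8], "roll": 0.013, "gripper": 0.5}
    - {"slide": [1, 2, 18], "roll": 0.013, "gripper": 0.5}
    - {"slide": [1, 2, 27], "roll": 0.013, "gripper": 0.5}
    - {"slide": [1, 2, 32], "roll": 0.013, "gripper": 0.5}
    - {"slide": [1, 2, 34], "roll": 0.013, "gripper": 0.5}
    - {"slide": [1, 2, 35], "roll": 0.013, "gripper": 0.5}
    - {"slide": [1, 2, 36], "roll": 0.013, "gripper": 0.5}
    - {"slide": [1, 2, 37], "roll": 0.013, "gripper": 0.5}
    - {"slide": [1, 2, 38], "roll": 0.013, "gripper": 0.5}
    - {"slide": [1.3, 2, 39], "roll": 0.013, "gripper": 0.5}
  newtons: 16

```text
clock: 21.05
position: [0.5268, -0.2117, 0.1573]
ee_rot: [2.458, 1.956, 0.001]
force: [-2.0, 2.6, 2.0]
width: 0.653
```

```bash
python3 -c "
from g import *
plan(.5257,-.2096,.1512,-13.2)"
```

```text
t 21.05 pos [ 526.8 -211.7  157.3] yaz -13.00 ztool [ 8.e-04  3.e-04 -1.e+00] F [-2.   2.6  2. ] w 60.1 q [-0.28  0.51  0.82  1.85 -0.44  0.98  0.51]
slide [ 1.8 -1.6  6.1] roll 0.0035
```

Contact with the wall began. Continue down slowly.

jog_arm:
  increments:
    - {"slide": [0.3, -0.5, 0.8], "roll": 0.003, "gripper": 0.5}
    - {"slide": [0.6, -1, 1.6], "roll": 0.003, "gripper": 0.5}
    - {"slide": [0.9, -1, 2.4], "roll": 0.003, "gripper": 0.5}
    - {"slide": [1.1, -1, 3.2], "roll": 0.003, "gripper": 0.5}
    - {"slide": [1.3, -1, 3.8], "roll": 0.003, "gripper": 0.5}
    - {"slide": [1.5, -1, 4.4], "roll": 0.003, "gripper": 0.5}
    - {"slide": [1.7, -1, 5], "roll": 0.003, "gripper": 0.5}
    - {"slide": [1.8, -1, 5.5], "roll": 0.003, "gripper": 0.5}
    - {"slide": [1.8, -1, 5.5], "roll": 0.003, "gripper": 0.5}
    - {"slide": [1.8, -1, 5.5], "roll": 0.003, "gripper": 0.5}

```text
clock: 21.88
position: [0.5265, -0.2102, 0.1521]
ee_rot: [2.461, 1.951, 0.001]
force: [2.5, 1.7, 8.4]
width: 0.653
```

```bash
cat > prof.py <<'E'
from g import *
def prof(n,g,az,zr):
    d=load(n);P=cloud(d); a=np.radians(az);e=np.array([np.cos(a),np.sin(a)]);w=np.array([-e[1],e[0]])
    r=P[...,:2]-np.array(g[:2]);u=r@e;v=r@w;z=P[...,2]
    m=(abs(v)<.022)&(u>.028)&(u<.078)&(z>zr[0])&(z<zr[1]); p=np.polyfit(u[m],z[m],1)
    print(n,m.sum(),'phi %.2f'%np.degrees(np.arctan(-p[0])),'face z at u=0 %.4f, at u=.08 %.4f'%(p[1],p[1]+.08*p[0]))
    m=(u>.02)&(u<.13)&(abs(v)<.05)&(abs(z-(p[1]+p[0]*u))<.004);print(' u,v range',np.percentile(u[m],[.5,99.5]),np.percentile(v[m],[1,99]))
E
python3 -c "
from prof import *
s,R=show();snap('scene','s12');prof('s12',s['position'],-103.2,(.15,.22))
a=load('s12')['frame'];cv2.imwrite('pics/s12z.png',cv2.resize(a[130:330,60:250],(570,600)))"
```

```text
t 21.88 pos [ 526.5 -210.2  152.1] yaz -13.18 ztool [ 1.3e-03 -3.0e-04 -1.0e+00] F [2.5 1.7 8.4] w 60.1 q [-0.28  0.51  0.82  1.86 -0.45  0.97  0.51]
s12 641 phi 0.27 face z at u=0 0.1850, at u=.08 0.1846
 u,v range [0.02512891 0.08688386] [-0.0295286   0.02970151]
```

View pics/s12z.png

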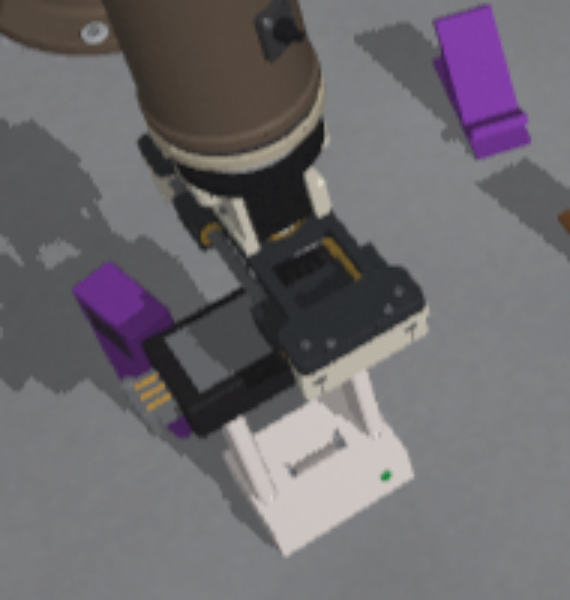

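jog_arm:
  increments:
    - {"slide": [0, 0, -0.8], "roll": 0, "gripper": 0.68}
    - {"slide": [0, 0, -1], "roll": 0, "gripper": 0.74}
    - {"slide": [0, 0, -1], "roll": 0, "gripper": 0.78}
    - {"slide": [0, 0, -3], "roll": 0, "gripper": 0.8}
    - {"slide": [-4, 0, -5], "roll": 0, "gripper": 0.8}
    - {"slide": [-12, 0, -5.2], "roll": 0, "gripper": 0.8}
    - {"slide": [-19, 0, -5.2], "roll": 0, "gripper": 0.8}
    - {"slide": [-23, 0, -5.2], "roll": 0, "gripper": 0.8}
    - {"slide": [-24, 0, -5.2], "roll": 0, "gripper": 0.8}
    - {"slide": [-24, 0, -5.2], "roll": 0, "gripper": 0.8}

```text
clock: 22.77
position: [0.5202, -0.234, 0.1566]
ee_rot: [-2.463, -1.95, 0.0]
force: [-0.1, -0.0, -0.4]
width: 0.8
```

```bash
python3 -c "
from prof import *
s,R=show();snap('scene','s13');prof('s13',s['position'],-103.2,(.15,.22));snap('wrist','w13')"
```

```text
t 22.77 pos [ 520.2 -234.   156.6] yaz -13.26 ztool [-1.e-04 -0.e+00 -1.e+00] F [-0.1 -0.  -0.4] w 73.6 q [-0.24  0.51  0.82  1.84 -0.45  0.98  0.54]
s13 639 phi 15.31 face z at u=0 0.1962, at u=.08 0.1743
 u,v range [0.02633454 0.08257551] [-0.02769228  0.03007908]
```

View pics/w13.png

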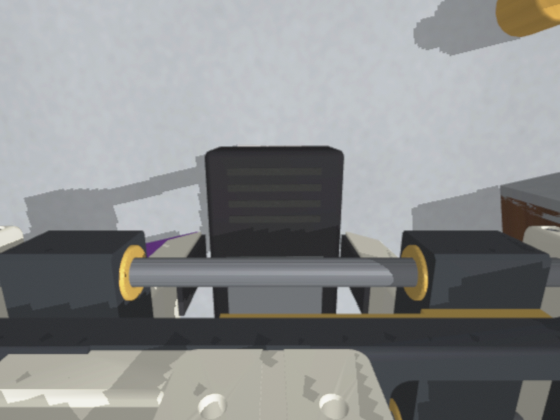

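```bash
python3 -c "
from g import *
for n in ['w13','s13']:
    d=load(n);P=cloud(d);a=np.radians(-103.2);e=np.array([np.cos(a),np.sin(a)]);w=np.array([-e[1],e[0]])
    r=P[...,:2]-np.array([.5202,-.234]);u=r@e;v=r@w;z=P[...,2]
    m=(abs(z-.185)<.004)&(abs(u)<.09)&(abs(v)<.035)&(d['frame'].max(-1)<180)
    print(n,np.percentile(u[m],[.2,1,99,99.8]),np.percentile(v[m],[.5,99.5]),np.median(z[m]))
"
```

```text
w13 [-0.0579328  -0.05727887  0.01830852  0.01940513] [-0.02878798  0.02975298] 0.18393707080137586
s13 [-0.0568972  -0.05628496  0.06200977  0.06257447] [-0.0301371   0.03047625] 0.18432257735260987
```

jog_arm:
  increments:
    - {"slide": [0, 0, 0], "roll": 0, "gripper": 0.7}
    - {"slide": [0, 0, 0], "roll": 0, "gripper": 0.6}
    - {"slide": [0, 0, 0], "roll": 0, "gripper": 0.5}
    - {"slide": [0, 0, 0], "roll": 0, "gripper": 0.5}
    - {"slide": [0, 0, 0], "roll": 0, "gripper": 0.5}
    - {"slide": [0, 0, 0], "roll": 0, "gripper": 0.5}
    - {"slide": [0, 0, -3], "roll": 0, "gripper": 0.5}
    - {"slide": [0, 0, -12], "roll": 0, "gripper": 0.5}
    - {"slide": [0, 0, -30], "roll": 0, "gripper": 0.5}
    - {"slide": [0, 0, -50], "roll": 0, "gripper": 0.5}
  newtons: 50

```text
clock: 23.7
position: [0.5194, -0.233, 0.2068]
ee_rot: [-2.461, -1.95, 0.003]
force: [1.4, 0.3, -4.0]
width: 0.653
```

```bash
python3 -c "
from g import *
plan(.4845,.2897,.21,82.7)"
```

```text
t 23.70 pos [ 519.4 -233.   206.8] yaz -13.21 ztool [-2.6e-03  5.0e-04 -1.0e+00] F [ 1.4  0.3 -4. ] w 60.1 q [-0.27  0.46  0.86  1.78 -0.39  1.08  0.5 ]
slide [ 500.9 -153.5   -2.9] roll -1.674
```

jog_arm:
  increments:
    - {"slide": [10, -3, -5], "roll": -0.04, "gripper": 0.5}
    - {"slide": [32, -10, -8], "roll": -0.12, "gripper": 0.5}
    - {"slide": [62, -19, -10], "roll": -0.23, "gripper": 0.5}
    - {"slide": [95, -29, -10], "roll": -0.35, "gripper": 0.5}
    - {"slide": [130, -40, -10], "roll": -0.47, "gripper": 0.5}
    - {"slide": [166, -51, -10], "roll": -0.59, "gripper": 0.5}
    - {"slide": [202, -62, -10], "roll": -0.71, "gripper": 0.5}
    - {"slide": [238, -73, -10], "roll": -0.83, "gripper": 0.5}
    - {"slide": [274, -84, -10], "roll": -0.95, "gripper": 0.5}
    - {"slide": [310, -95, -10], "roll": -1.07, "gripper": 0.5}

```text
clock: 24.53
position: [0.4974, 0.0926, 0.2166]
ee_rot: [-1.11, -2.939, -0.0]
force: [1.0, -1.0, -4.5]
width: 0.651
```

```bash
python3 -c "
from g import *
plan(.4845,.2897,.2,82.7)"
```

```text
t 24.53 pos [497.4  92.6 216.6] yaz 48.61 ztool [-1.e-04  4.e-04 -1.e+00] F [ 1.  -1.  -4.5] w 59.9 q [-0.75  0.27  0.57  1.91 -0.17  1.02  0.75]
slide [140.  139.3  16.7] roll -0.595
```

jog_arm:
  increments:
    - {"slide": [24, 24, 0], "roll": -0.11, "gripper": 0.5}
    - {"slide": [48, 48, 0], "roll": -0.22, "gripper": 0.5}
    - {"slide": [72, 72, 0], "roll": -0.33, "gripper": 0.5}
    - {"slide": [94, 94, 2], "roll": -0.43, "gripper": 0.5}
    - {"slide": [113, 113, 5], "roll": -0.51, "gripper": 0.5}
    - {"slide": [127, 127, 9], "roll": -0.56, "gripper": 0.5}
    - {"slide": [136, 135, 13], "roll": -0.585, "gripper": 0.5}
    - {"slide": [139, 138, 16], "roll": -0.595, "gripper": 0.5}
    - {"slide": [140, 139, 17], "roll": -0.595, "gripper": 0.5}
    - {"slide": [140, 139, 17], "roll": -0.595, "gripper": 0.5}

```text
clock: 25.37
position: [0.4873, 0.2856, 0.1991]
ee_rot: [-0.217, -3.134, 0.002]
force: [0.6, 0.0, -3.4]
width: 0.648
```

```bash
python3 -c "
from fit import *
from g import *
plan(.4845,.2897,.2,82.7)
w=snap('wrist','w14');snap('scene','s14');snap('top','t14')
for n in ['w14','s14','t14']:
    d=load(n);P=cloud(d);g=d['frame'].astype(int);sat=g.max(-1)-g.min(-1)
    a=np.radians(-7.3);e=np.array([np.cos(a),np.sin(a)]);ww=np.array([-e[1],e[0]])
    r=P[...,:2]-np.array([.4868,.2894]);u=r@e;v=r@ww;z=P[...,2]
    for nm,zr,ex in [('spare2 top',(.064,.073),sat<40),('board',(.005,.011),sat>30),('pack top',(.20,.25),g.max(-1)<170)]:
        m=(abs(u)<.1)&(abs(v)<.06)&(z>zr[0])&(z<zr[1])&ex
        if m.sum()>20: print(n,nm,m.sum(),'u',np.percentile(u[m],[.5,99.5]).round(4),'v',np.percentile(v[m],[.5,99.5]).round(4),'z',np.median(z[m]).round(4))
"
```

```text
t 25.37 pos [487.3 285.6 199.1] yaz 82.07 ztool [-6.0e-04 -1.5e-03 -1.0e+00] F [ 0.6  0.  -3.4] w 59.6 q [-0.9   0.37  0.37  1.78 -0.15  1.02  0.96]
slide [ 3.4  3.6 -0.9] roll -0.011
w14 spare2 top 995 u [-0.0608 -0.0469] v [-0.0284  0.0297] z 0.0677
w14 board 2653 u [-0.0916 -0.044 ] v [-0.0429  0.0455] z 0.0077
w14 pack top 17688 u [-0.0552  0.0201] v [-0.0467  0.0407] z 0.2264
s14 spare2 top 902 u [-0.0605  0.0586] v [-0.0313  0.0289] z 0.0686
s14 board 705 u [-0.0908  0.0975] v [-0.0458  0.0443] z 0.0081
s14 pack top 1239 u [-0.045   0.0847] v [-0.0528  0.0376] z 0.2261
t14 spare2 top 407 u [-0.0511  0.0597] v [-0.0289  0.015 ] z 0.0682
t14 board 1262 u [-0.0906  0.0985] v [-0.0427  0.046 ] z 0.0081
t14 pack top 1355 u [-0.0535  0.0854] v [-0.0329  0.0261] z 0.227
```

View pics/w14.png

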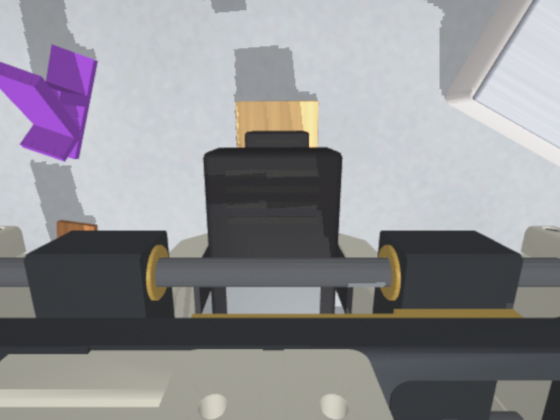

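View pics/s14.png

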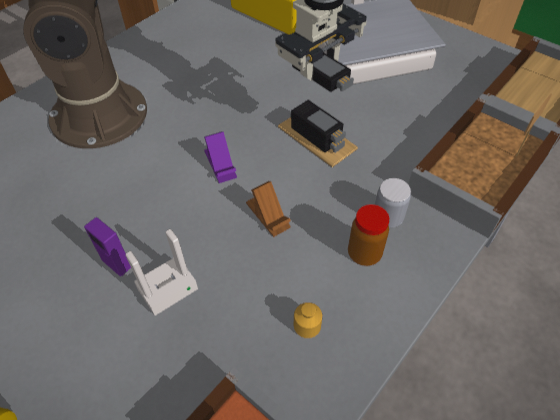

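```bash
python3 -c "
from g import *
for n in ['top0','scene0']:
    d=load(n);P=cloud(d);a=np.radians(-7.3);e=np.array([np.cos(a),np.sin(a)]);w=np.array([-e[1],e[0]])
    r=P[...,:2]-np.array([.4845,.2897]);u=r@e;v=r@w;z=P[...,2]
    m=(abs(u)<.12)&(v>.05)&(v<.25)&(z>.02); print(n,m.sum(),(v[m].min(),z[m].max(),u[m].min(),u[m].max()) if m.sum() else '')
plan(.4845,.2897,.12,82.7)
"
```

```text
top0 1383 (np.float64(0.1665511083815909), np.float64(0.09269631846358169), np.float64(-0.11998262936927781), np.float64(-0.04841495115088855))
scene0 1026 (np.float64(0.16331486302220138), np.float64(0.09285611521533647), np.float64(-0.11990610514570668), np.float64(-0.04071595976725643))
t 25.52 pos [487.8 285.5 199.9] yaz 82.04 ztool [ 4.e-04 -4.e-04 -1.e+00] F [ 0.1  0.7 -3.6] w 59.9 q [-0.9   0.37  0.37  1.78 -0.16  1.02  0.96]
slide [ 3.9  3.7 79.9] roll -0.0116
```

jog_arm:
  increments:
    - {"slide": [1, 1, 10], "roll": -0.003, "gripper": 0.5}
    - {"slide": [2, 2, 25], "roll": -0.008, "gripper": 0.5}
    - {"slide": [4, 3.7, 45], "roll": -0.012, "gripper": 0.5}
    - {"slide": [4, 3.7, 62], "roll": -0.012, "gripper": 0.5}
    - {"slide": [4, 3.7, 73], "roll": -0.012, "gripper": 0.5}
    - {"slide": [4, 3.7, 79], "roll": -0.012, "gripper": 0.5}
    - {"slide": [4, 3.7, 80], "roll": -0.012, "gripper": 0.5}
    - {"slide": [4, 3.7, 80], "roll": -0.012, "gripper": 0.5}
    - {"slide": [4, 3.7, 80], "roll": -0.012, "gripper": 0.5}
    - {"slide": [4, 3.7, 80], "roll": -0.012, "gripper": 0.5}

```text
clock: 26.35
position: [0.4844, 0.2917, 0.1205]
ee_rot: [0.195, 3.134, 0.002]
force: [0.6, 0.3, -3.4]
width: 0.65
```

```bash
cat > cmp.py <<'E'
from g import *
def cmp(tags,zpack):
  for n in tags:
    d=load(n);P=cloud(d);g=d['frame'].astype(int);sat=g.max(-1)-g.min(-1)
    a=np.radians(-7.3);e=np.array([np.cos(a),np.sin(a)]);ww=np.array([-e[1],e[0]])
    r=P[...,:2]-np.array([.4868,.2894]);u=r@e;v=r@ww;z=P[...,2]
    for nm,zr,ex in [('spare2 top',(.065,.072),sat<40),('board',(.005,.011),sat>30),('pack top',(zpack-.004,zpack+.004),(sat<40)&(g.max(-1)<175))]:
        m=(abs(u)<.1)&(abs(v)<.06)&(z>zr[0])&(z<zr[1])&ex
        m=cv2.morphologyEx(m.astype(np.uint8),cv2.MORPH_OPEN,np.ones((3,3)))>0
        if m.sum()>20:
            q=np.c_[u[m],v[m]]*1000; rc=cv2.minAreaRect(q.astype(np.float32))
            print(n,nm,m.sum(),'u',np.percentile(u[m],[.5,99.5]).round(4),'v',np.percentile(v[m],[.5,99.5]).round(4),'z',np.median(z[m]).round(4),'rect',np.round(rc[0],1),np.round(rc[1],1),round(rc[2],1))
E
python3 -c "
from cmp import *
plan(.4845,.2897,.0705,82.7)
for n in ['wrist','scene','top']: snap(n,n[0]+'15')
cmp(['w15','s15','t15','top0','scene0'],.147)"
```

```text
t 26.35 pos [484.4 291.7 120.5] yaz 82.89 ztool [ 0.0013  0.0011 -1.    ] F [ 0.6  0.3 -3.4] w 59.8 q [-0.88  0.46  0.34  1.87 -0.2   0.85  1.  ]
slide [-0.2 -2.1 50. ] roll 0.0033
w15 spare2 top 699 u [-0.0608 -0.0555] v [-0.0284  0.0294] z 0.0675 rect [-58.2   0.5] [ 5.3 58.1] 0.1
w15 board 4202 u [-0.0913 -0.0528] v [-0.0429  0.0454] z 0.0078 rect [-71.9   1.2] [40.4 89.7] 0.2
w15 pack top 15624 u [-0.0587  0.0168] v [-0.0386  0.0433] z 0.1478 rect [-20.3   2.4] [93.6 77.4] 90.0
s15 spare2 top 670 u [-0.0611  0.0585] v [-0.0305  0.0285] z 0.0685 rect [-1.   0.2] [ 62.2 121.4] 89.4
s15 board 480 u [-0.0892  0.097 ] v [-0.0457  0.0431] z 0.0082 rect [ 3.1 -3.8] [191.5  85.9] 4.1
s15 pack top 518 u [-0.0121  0.0604] v [-0.029   0.0341] z 0.1485 rect [23.   3.9] [65.9 79.4] 88.2
t15 spare2 top 150 u [0.0295 0.0587] v [-0.0283 -0.0087] z 0.0681 rect [ 44.3 -18.8] [29.3 19.8] 2.1
t15 board 1008 u [-0.0903  0.0984] v [-0.0424  0.0448] z 0.0082 rect [3.9 1.8] [189.9  89.8] 0.1
t15 pack top 760 u [-0.0573  0.0613] v [-0.0263  0.0329] z 0.1482 rect [1.5 3.1] [120.1  60. ] 0.5
top0 spare2 top 1889 u [-0.0591  0.0584] v [-0.0281  0.0313] z 0.0685 rect [0.  1.4] [ 60.5 119.7] 90.0
top0 board 1423 u [-0.0902  0.0982] v [-0.0426  0.0466] z 0.0082 rect [4.  2.3] [ 91.  189.7] 89.7
scene0 spare2 top 833 u [-0.0589  0.0583] v [-0.0312  0.0285] z 0.0685 rect [-0.8 -0.5] [120.7  61.9] 0.5
scene0 board 594 u [-0.0895  0.0971] v [-0.0457  0.0433] z 0.0083 rect [ 3.2 -2.5] [192.4  91.1] 2.4
```

View pics/w15.png

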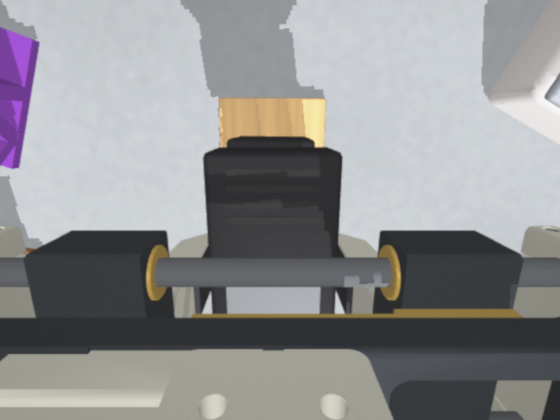

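jog_arm:
  increments:
    - {"slide": [0.6, -0.7, 5], "roll": 0.003, "gripper": 0.5}
    - {"slide": [1.2, -1.5, 13], "roll": 0.003, "gripper": 0.5}
    - {"slide": [1.8, -2.1, 21], "roll": 0.003, "gripper": 0.5}
    - {"slide": [1.8, -2.1, 27], "roll": 0.003, "gripper": 0.5}
    - {"slide": [1.8, -2.1, 30], "roll": 0.003, "gripper": 0.5}
    - {"slide": [1.8, -2.1, 32], "roll": 0.003, "gripper": 0.5}
    - {"slide": [1.8, -2.1, 32], "roll": 0.003, "gripper": 0.5}
    - {"slide": [1.8, -2.1, 32], "roll": 0.003, "gripper": 0.5}
    - {"slide": [1.8, -2.1, 32], "roll": 0.003, "gripper": 0.5}
    - {"slide": [1.8, -2.1, 32], "roll": 0.003, "gripper": 0.5}

```text
clock: 27.33
position: [0.482, 0.2897, 0.088]
ee_rot: [0.199, 3.135, 0.001]
force: [0.8, -1.0, -4.2]
width: 0.652
```

```bash
python3 -c "
from cmp import *
plan(.4845,.2897,.0705,82.7)
for n in ['wrist','scene','top']: snap(n,n[0]+'16')
show()
cmp(['w16','s16','t16'],.116)
a=load('s16')['frame'];cv2.imwrite('pics/s16z.png',cv2.resize(a[70:190,250:400],(700,560)))"
```

```text
t 27.33 pos [482.  289.7  88. ] yaz 82.73 ztool [ 6.e-04  5.e-04 -1.e+00] F [ 0.8 -1.  -4.2] w 59.9 q [-0.87  0.5   0.32  1.9  -0.22  0.77  1.02]
slide [-2.5  0.3 17.5] roll 0.0005
t 27.48 pos [481.9 289.7  87.8] yaz 82.73 ztool [ 3.e-04  3.e-04 -1.e+00] F [ 0.3  0.1 -4.4] w 59.8 q [-0.87  0.5   0.32  1.9  -0.22  0.77  1.02]
w16 board 5367 u [-0.0915 -0.0568] v [-0.0428  0.0455] z 0.0078 rect [-73.7   1.5] [89.7 36.3] 89.7
w16 pack top 15511 u [-0.0605  0.0146] v [-0.0412  0.0414] z 0.1152 rect [-22.2   0.1] [94.1 77.9] 89.6
s16 spare2 top 223 u [-0.0601  0.059 ] v [-0.0314 -0.0001] z 0.0682 rect [  1.  -22.7] [120.6  31.6] 9.6
s16 board 556 u [-0.0894  0.0972] v [-0.0455  0.042 ] z 0.0082 rect [ 2.8 -1.2] [189.2  89.5] 0.1
s16 pack top 522 u [-0.0142  0.0585] v [-0.0311  0.0309] z 0.116 rect [21.4  0.5] [63.5 76. ] 87.7
t16 spare2 top 61 u [0.0286 0.0581] v [-0.0284 -0.0218] z 0.0677 rect [ 43.3 -25. ] [ 6.6 29.8] 88.0
t16 board 846 u [-0.0905  0.0986] v [-0.0425  0.0464] z 0.0082 rect [3.9 1.8] [190.3  90.3] 0.2
t16 pack top 662 u [-0.0589  0.0592] v [-0.0282  0.0301] z 0.1157 rect [0.1 1.2] [118.8  59.9] 0.2
```

View pics/s16z.png

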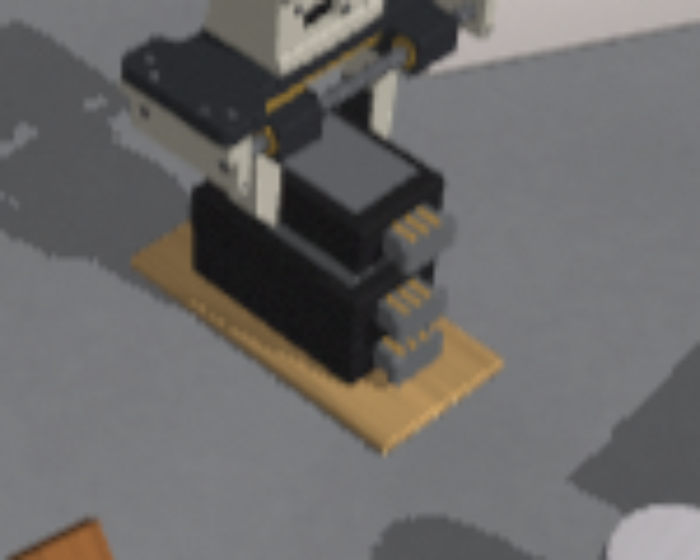

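jog_arm:
  increments:
    - {"slide": [0, 0, 3], "roll": 0, "gripper": 0.5}
    - {"slide": [0, 0, 7], "roll": 0, "gripper": 0.5}
    - {"slide": [0, 0, 11], "roll": 0, "gripper": 0.5}
    - {"slide": [0, 0, 14], "roll": 0, "gripper": 0.5}
    - {"slide": [0, 0, 15], "roll": 0, "gripper": 0.5}
    - {"slide": [0, 0, 15.7], "roll": 0, "gripper": 0.5}
    - {"slide": [0, 0, 16.3], "roll": 0, "gripper": 0.5}
    - {"slide": [0, 0, 16.8], "roll": 0, "gripper": 0.5}
    - {"slide": [0, 0, 16.8], "roll": 0, "gripper": 0.5}
    - {"slide": [0, 0, 16.8], "roll": 0, "gripper": 0.5}

```text
clock: 28.32
position: [0.4818, 0.2896, 0.0709]
ee_rot: [0.199, 3.135, 0.0]
force: [-0.1, -0.2, -4.1]
width: 0.654
```

```bash
python3 -c "
from g import *
show()"
```

```text
t 28.32 pos [481.8 289.6  70.9] yaz 82.73 ztool [ 1.e-04  1.e-04 -1.e+00] F [-0.1 -0.2 -4.1] w 60.2 q [-0.86  0.52  0.31  1.92 -0.23  0.74  1.03]
```

Not touching yet; continue in small steps.

jog_arm:
  increments:
    - {"slide": [0, 0, 0.2], "roll": 0, "gripper": 0.5}
    - {"slide": [0, 0, 0.4], "roll": 0, "gripper": 0.5}
    - {"slide": [0, 0, 0.6], "roll": 0, "gripper": 0.5}
    - {"slide": [0, 0, 0.8], "roll": 0, "gripper": 0.5}
    - {"slide": [0, 0, 1], "roll": 0, "gripper": 0.5}
    - {"slide": [0, 0, 1.2], "roll": 0, "gripper": 0.5}
    - {"slide": [0, 0, 1.3], "roll": 0, "gripper": 0.5}
    - {"slide": [0, 0, 1.4], "roll": 0, "gripper": 0.5}
    - {"slide": [0, 0, 1.4], "roll": 0, "gripper": 0.5}
    - {"slide": [0, 0, 1.4], "roll": 0, "gripper": 0.5}

```text
clock: 29.15
position: [0.4818, 0.2896, 0.0705]
ee_rot: [0.199, 3.135, 0.001]
force: [-3.2, -2.5, 11.9]
width: 0.652
```

```bash
python3 -c "
from g import *
show()"
```

```text
t 29.15 pos [481.8 289.6  70.5] yaz 82.73 ztool [ 2.e-04  7.e-04 -1.e+00] F [-3.2 -2.5 11.9] w 60.0 q [-0.86  0.52  0.31  1.92 -0.23  0.74  1.03]
```

jog_arm:
  increments:
    - {"slide": [0, 0, -0.4], "roll": 0, "gripper": 0.5}
    - {"slide": [0, 0, -0.6], "roll": 0, "gripper": 0.5}
    - {"slide": [0, 0, -0.6], "roll": 0, "gripper": 0.5}
    - {"slide": [0, 0, -0.6], "roll": 0, "gripper": 0.66}
    - {"slide": [0, 0, -0.6], "roll": 0, "gripper": 0.7}
    - {"slide": [0, 0, -0.6], "roll": 0, "gripper": 0.78}
    - {"slide": [0, 0, -0.6], "roll": 0, "gripper": 0.86}
    - {"slide": [0, 0, -0.6], "roll": 0, "gripper": 0.9}
    - {"slide": [0, 0, -0.6], "roll": 0, "gripper": 0.9}
    - {"slide": [0, 0, -0.6], "roll": 0, "gripper": 0.9}
  newtons: 8

```text
clock: 29.98
position: [0.4818, 0.2896, 0.07]
ee_rot: [0.199, 3.135, 0.0]
force: [-0.2, -0.3, 0.0]
width: 0.9
```

```bash
python3 -c "
from cmp import *
show();snap('top','t17');snap('scene','s17');snap('wrist','w17');cmp(['t17','s17','w17'],.098)"
```

```text
t 29.98 pos [481.8 289.6  70. ] yaz 82.73 ztool [ 1.e-04  0.e+00 -1.e+00] F [-0.2 -0.3  0. ] w 82.8 q [-0.86  0.52  0.31  1.92 -0.23  0.74  1.03]
t17 board 958 u [-0.0902  0.0984] v [-0.0423  0.0459] z 0.0082 rect [3.8 2.6] [ 89.9 190.1] 89.6
t17 pack top 677 u [-0.0592  0.0592] v [-0.0282  0.0306] z 0.0986 rect [-0.2  0.9] [119.4  60.1] 0.2
s17 board 518 u [-0.0899  0.097 ] v [-0.0459  0.0425] z 0.0082 rect [ 2.4 -2.4] [191.7  89.8] 0.9
s17 pack top 507 u [-0.0137  0.0584] v [-0.0314  0.0293] z 0.0984 rect [22.7 -1.1] [72.5 64. ] 1.5
w17 board 6260 u [-0.0914 -0.057 ] v [-0.0427  0.0456] z 0.0078 rect [-73.5   1.4] [89.7 36.2] 90.0
w17 pack top 17531 u [-0.0608  0.0161] v [-0.0518  0.0518] z 0.0979 rect [-20.9  -0.8] [96.3 95.2] 39.1
```

Released and resting flat at the right height. Retreat straight up.

jog_arm:
  increments:
    - {"slide": [0, 0, -5], "roll": 0, "gripper": 0.95}
    - {"slide": [0, 0, -15], "roll": 0, "gripper": 0.95}
    - {"slide": [0, 0, -30], "roll": 0, "gripper": 0.95}
    - {"slide": [0, 0, -55], "roll": 0, "gripper": 0.95}
    - {"slide": [0, 0, -85], "roll": 0, "gripper": 0.95}
    - {"slide": [5, 0, -120], "roll": 0, "gripper": 0.95}
    - {"slide": [20, 0, -140], "roll": 0, "gripper": 0.95}
    - {"slide": [40, 0, -150], "roll": 0, "gripper": 0.95}
    - {"slide": [50, 0, -150], "roll": 0, "gripper": 0.95}
    - {"slide": [50, 0, -150], "roll": 0, "gripper": 0.95}

```text
clock: 30.97
position: [0.4303, 0.2967, 0.2208]
ee_rot: [-0.195, -3.135, -0.003]
force: [-0.6, 0.2, -0.8]
width: 0.948
```

```bash
python3 -c "
from cmp import *
show();snap('top','t18');snap('scene','s18');cmp(['t18','s18','top0','scene0'],.098)
for n in ['t18','s18','top0','scene0']:
    d=load(n);P=cloud(d)
    for nm,b,zr in [('jar',(.7,.85,.03,.14),(.112,.13)),('tin',(.7,.85,.14,.25),(.083,.1)),('wt',(.7,.85,-.17,-.05),(.02,.08))]:
        m=(P[...,0]>b[0])&(P[...,0]<b[1])&(P[...,1]>b[2])&(P[...,1]<b[3])&(P[...,2]>zr[0])&(P[...,2]<zr[1]); print(n,nm,P[m].mean(0).round(4))
"
```

```text
t 30.97 pos [430.3 296.7 220.8] yaz 82.87 ztool [-2.0e-04  1.7e-03 -1.0e+00] F [-0.6  0.2 -0.8] w 87.2 q [-1.    0.28  0.37  1.85 -0.12  1.03  0.87]
t18 board 1120 u [-0.0902  0.0983] v [-0.0424  0.0448] z 0.0082 rect [3.9 1.6] [190.4  89.6] 0.3
t18 pack top 1904 u [-0.0552  0.0588] v [-0.0287  0.0305] z 0.0984 rect [0.1 1. ] [118.4  61. ] 0.1
s18 board 539 u [-0.0897  0.0974] v [-0.0456  0.0431] z 0.0082 rect [ 5.1 -9.1] [190.7  89.3] 6.5
s18 pack top 898 u [-0.0603  0.0582] v [-0.0313  0.0284] z 0.0984 rect [-1.8 -1.3] [122.2  60.6] 0.3
top0 spare2 top 1889 u [-0.0591  0.0584] v [-0.0281  0.0313] z 0.0685 rect [0.  1.4] [ 60.5 119.7] 90.0
top0 board 1423 u [-0.0902  0.0982] v [-0.0426  0.0466] z 0.0082 rect [4.  2.3] [ 91.  189.7] 89.7
scene0 spare2 top 833 u [-0.0589  0.0583] v [-0.0312  0.0285] z 0.0685 rect [-0.8 -0.5] [120.7  61.9] 0.5
scene0 board 594 u [-0.0895  0.0971] v [-0.0457  0.0433] z 0.0083 rect [ 3.2 -2.5] [192.4  91.1] 2.4
t18 jar [0.7694 0.0883 0.1203]
t18 tin [0.7565 0.1978 0.0902]
t18 wt [ 0.7747 -0.1138  0.0505]
s18 jar [0.77   0.084  0.1196]
s18 tin [0.7564 0.194  0.0898]
s18 wt [ 0.7827 -0.1251  0.049 ]
top0 jar [0.7693 0.0881 0.1202]
top0 tin [0.7564 0.1978 0.0902]
top0 wt [ 0.7748 -0.1138  0.0503]
scene0 jar [0.77   0.0838 0.1197]
scene0 tin [0.7564 0.1941 0.0897]
scene0 wt [ 0.7826 -0.125   0.049 ]
```

View pics/s18.png

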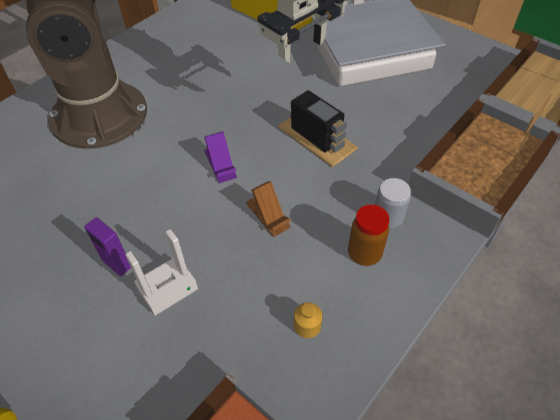

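View pics/t18.png

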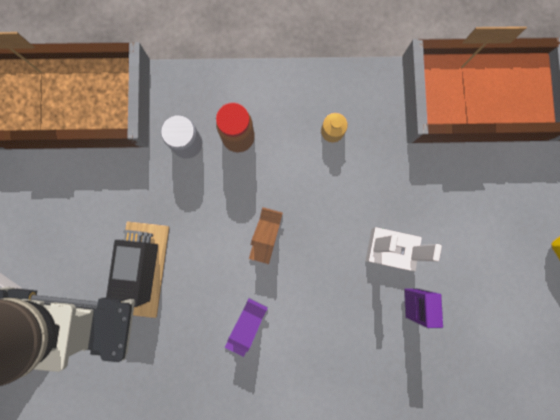

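```bash
python3 -c "
from cell import arm
print(arm.sign_off()); print(arm.observe()['clock'])"
```

```text
the job is handed in; nothing more can be done
None
the job is handed in; nothing more can be done
```

The battery pack is lying flat and squarely on top of the pile, its plug pointing the same way as the spares', and the job was handed in at about 31 s.

**What I did:** I pulled the pack straight up out of the dock. I then tilted it onto the wooden stand between the loosened fingers, plug on the lip, and let it go. Next I took it by its narrow sides and turned it towards flat by pressing the plug end on the bare counter while still holding it.

**Extra stop:** Pressing on the counter left it about 7° short of flat, and it slipped about 4 mm in the fingers. So I levelled it on the tops of the dock's two end walls, let it go there, and took it again near its centre. The task did not mention that stop. After that I set it on the pile and opened the gripper.

**Last checks:**
- **Pack:** its top is 98.4 mm up, with 98 mm expected. It is within about 1 mm sideways and along the pile, and within about 0.5° of the spares. The top and scene cameras agree on this once each is compared with its own first picture; between themselves they differ by about 2–3 mm in y.
- **Other things:** the board, jar, tin and brass weight read within 0.5 mm of their first positions where they were in clear view. The arm hid part of the board, and the lower packs could only be checked by eye under the battery; they look unmoved.
- **Forces:** the largest I read at the end of a move was about 12 N, on setting down. Readings come only at the end of each move, so peaks during a move are unknown.
- **Failed fit:** one tilt fit, taken while the pack lay on the dock walls, gave a false 15° because it included the plug. I discarded it; the fit just before gave 0.3°.

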